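# Snug up the test plug and close its keeper

### The arm

A 6-joint arm with a two-finger parallel gripper is mounted at the origin on a cart in front of the work surface, level with it; the furniture and walls round the work are solid. World frame = base frame: x ahead of the robot, y to its left, z up, the work surface at z = 0. Lengths are in m, angles in degrees, forces in N, time in s.
With the tool pointing down it reaches from about 0.4 to 0.825 m from the base axis. Payload 7 kg.
Tool frame: the origin (TCP) lies between the finger pads; the fingertips stand 22 mm ahead of it and the grasp point (between the pads) lies 3 mm ahead of it; y points along the fingers, z is the direction in which the jaws open and shut, and the axes are right-handed (so a half turn about y gives the same grasp; the last joint's range is limited). The gripper opens to 85 mm and grips with 20 to 120 N. Pads are 22 mm wide; open, the fingers measure 114 mm over their backs; the gripper's body (76 mm by 85 mm) begins 54 mm behind the grasp point. The pads swing forward as they close: fully open they stand 13 mm farther back than shut.
Start: joints at [-54.54, 20.546, 0.682, 0, -70.136, -16.507], TCP at [0.219, -0.638, 0.253] pointing down, gripper open.
Joint ranges: [-176.03, 176.03], [-82.01, 121.73], [-58.28, 71.71], [-173.87, 95.51], [-174.79, -0.11], [-173.66, 173.66]. Speed limits (degrees/s): [136.94, 136.94, 172.46, 180, 180, 180].

### API

Orientations are given as [roll, pitch, yaw] about the fixed x, y, z axes, in that order (R = Rz(yaw) Ry(pitch) Rx(roll)).
In Python, from plant import sensors, imaging, job, models gives the robot as it stands.
- The arm moves only by the shell command python3 -m crank 'ROWS'. ROWS is JSON, a list of rows, each an object of numbers: "fingers": the gripper command: -1 is fully open, 1 is shut, values between are in proportion; "x", "y", "z": the shift along the tool's x, y, z in mm; "wx", "wy", "wz": the turn, a rotation vector about the tool's x, y, z in rad. In form: [{"fingers": .., "x": .., "y": .., "z": .., "wx": .., "wy": .., "wz": ..}, ...]. A call has 1 to 5 rows; each row is the pose to reach, as a shift and turn from the pose commanded when the call began, along the tool's axes at that moment; what a row does not reach only later rows make up. A row lasts 1/12 s, in which the tool goes at most 41.7 mm and 7.16 degrees, less where a joint would pass 70% of its speed; a pose out of reach is approached as far as the arm can. A call with a gripper value outside its range is refused whole. The fingers move at their own pace and stop on an object; the grip force is fixed at half the most. Time passes only in rows, so rows that repeat a pose let the fingers close. It gives the time, the measured TCP pose, the force and the opening at its end, in the units of the state.
- sensors.sense(): the state, without advancing time (a new reading comes with each control period).
- imaging.get_image(name): name is "scene" or "top" or "wrist"; returns a dict with "image" (480x640x3 uint8, red, green, blue), "fx", "fy", "cx", "cy" (pixels), "rvec" (rotation vector, rad) and "tvec" (3), from world to camera coordinates, as OpenCV has them. Camera axes: x right, y down, z forward; pixel columns grow to the right and rows downward; lengths in m; the calibration is good to about 2 mm. The wrist camera is an equidistant fisheye: a pixel r from the principal point sees the ray r / f radians off the axis. A picture is of the moment at which its call begins. There is no depth.
- job.sign_off(): hands the job in, once; it reports no verdict.
Trained networks look in a picture, given as the dict that the camera call returned (one of the last four; its "shot" number tells which), for a name from the list of things; names that differ only in an ending like _2 or _b are one class to them, and where a whole thing is asked for, a point or a joint stands for the part that bears it (a point fixed in the world has none). Each returns a list of dicts, best first, with "confidence" (0 to 1); they miss things now and then, are a little off and sometimes report something else, mostly with a low value. They report only what shows in the picture. A call takes as long as a camera call.
- models.look_for(picture, thing): "position" ([column, row] as shares, 0 to 1, of the picture: columns of its width, rows of its height, amid what is visible of it).
The state is a dict: "time": time; "joint_positions": joint angles; "joint_velocities": joint speeds; "joint_torque": joint torques, N m; "tool_pos": TCP position; "orientation": TCP orientation; "ft_force": force on the tool from outside, world axes, zero at the start; "wrist_torque": the same for the moment, N m; "grip_width": finger opening in m.
Only numpy, scipy, OpenCV 4.12 (cv2) and the standard library are available. Lean on these libraries where they do the work, as an engineer would, in place of code of your own. Each camera call takes 0.05 s, during which the arm holds its last target.

### The job

Tighten the brass hex plug in the blue test block clockwise until it goes snug and the black pointer stands in the green band of the dial, without overtightening it into the red. Then swing the yellow keeper bar shut over the plug until it clicks into its catch, and let go. Do not disturb the things lying round the stand.

Things in the scene. Friction and masses are not known exactly. Their poses are not given: they have to be found in the camera images.
- test_stand: Fixed steel stand 210 x 215 mm carrying a blue block 150 x 205 x 45 mm whose top face leans 30 degrees, looking up and to the stand's -x. Origin: centre of the underside; z up, y along the face's width. 'Up-slope' is (cos 30, 0, sin 30) here, 'outward' (square to the face) is (-sin 30, 0, cos 30). The face's middle, where the plug sits, is 115 mm above the origin.
- plug_head (a point): Middle of the plug's brass hexagonal head, on its axis. Head 40 mm across flats, 46 over corners, 35 mm tall (17.5 mm each way from here); an aluminium boss, radius 34 mm, lies 20 mm below this point. z = the plug's axis, outward, 30 degrees from vertical; x, to a corner of the hexagon (red tick), turns with the plug. Free for 60 mm all round while the keeper is open.
- plug: The brass plug (origin on its axis, 31.5 mm below the middle of the head; same axes). Clockwise seen from outside tightens. It first turns at a steady 0.24 Nm for an unknown 0.8 to 1.8 rad; then the taper bites and, while it is turned, the torque rises to 0.33 to 0.42 Nm when snug, 0.3 to 0.65 rad after the bite. It stays where it is left. Up to 2.5 rad in all, so it may need several grasps.
- tell_tale (a joint): Black pointer of the white dial (50 mm wide, 8 mm proud) on the face, up-slope of the plug and to the stand's -y. In rad, growing clockwise: 0 = plug loose; grey below 0.8; green 0.8 to 1.8 = snug; red above = overtightened. Once the taper bites it moves about 2.6 rad per rad of the plug; it goes back if the plug is loosened. Only to be read.
- keeper (a joint): Yellow keeper bar, 172 x 16 x 6 mm, pivoted at one end; swings parallel to the face, its underside 53 mm off it, just over the plug's head. Rad: 0 = fully shut, across the plug, at its stop; positive = open up-slope. Starts at 1.2 to 1.75; light friction holds it anywhere. The catch's sprung ball is met at 0.12, peaks at 0.07; below 0.04 the bar is past it and held. Needs about 6 N at the knob.
- keeper_knob (a point): Middle of the black upright knob on the keeper bar, 18 mm in diameter and 36 mm tall (18 mm each way), standing outward from the bar, 120 mm from the pivot. Its foot is the bar's top side. z = outward; the frame's -y points along the bar from the pivot to the tip, and x square to it, so that the bar shuts towards the frame's -x.
- keeper_pivot (a point): Point on the keeper's pivot axis, at the height of the middle of the knob; fixed on the stand, 80 mm from the plug's axis towards the stand's +y. z = outward (the pivot's axis), x = up-slope, y = the stand's y. When shut, the bar points from here along -y.
- jar: White jar with red lid, 54 mm wide, 69 mm tall, standing loose near the stand; leave alone. Origin: centre of the underside.
- tape: Blue and white roll of thread tape, 57 mm wide, 14 mm thick, lying loose near the stand; leave alone. Origin: centre of the underside.
- spanner: Steel combination spanner 219 mm long, lying loose near the stand; leave alone. Origin: underside of its middle; y along its length.
- cassette: Flat black and silver cassette, 68 x 128 x 24 mm, lying loose on the low side of the stand; leave alone. Origin: underside of its middle; y along its length.

How it is judged (in metres and radians):
On the way, in this order (a step that is already met when the one before it is completed fails the run):
1. the plug is snug: the pointer stands in the green band (0.75 to 1.85 rad) while the keeper is still open (value of joint tell_tale between 0.75 and 1.85 rad and value of joint keeper above 0.5 rad), for 0.3 s.
2. the keeper is shut past its catch (value of joint keeper below 0.045 rad), for 0.2 s.
At the end, for the whole second after the job is handed in: The pointer stands in the green band (0.75 to 1.85 rad) and the keeper is shut past its catch (less than 0.045 rad from its stop) (value of joint tell_tale between 0.75 and 1.85 rad and value of joint keeper below 0.045 rad); the robot touches nothing.
It fails at once if the plug is overtightened (pointer beyond 2.0 rad) (value of joint tell_tale above 2 rad).
It fails at once if the jar, tape, spanner or cassette is moved by more than 30 mm or the jar tipped (distance of any of jar, tape, spanner, cassette from where it was at the start of the episode above 0.03 m or angle between jar's own z axis and vertical above 0.5 rad).
It also fails if it takes over 72 s, if anything falls off the work surface, if the arm or the gripper's body presses on something with over 40 N, if the wrist force passes 120 N, or if a joint passes its speed limit or range.

## Working session

There is one attempt and no reset: what is moved stays moved. The work goes in short steps, Python scripts to look and compute and a shell command to move; the robot and the scene stay as the last step left them, time stands still between calls to the robot, and variables do not carry over. Pictures are saved under pics/ and viewed, and the job is handed in when it is done.

```bash
ls; mkdir -p pics; python3 - <<'E'
from plant import sensors, imaging, job, models
import cv2
print(sensors.sense())
for n in ["scene","top","wrist"]:
    p=imaging.get_image(n)
    cv2.imwrite(f"pics/a_{n}.png",p["image"][:,:,::-1])
    print(n,p["fx"],p["fy"],p["cx"],p["cy"],p["rvec"],p["tvec"],p["shot"])
    for t in ["test_stand","plug_head","plug","tell_tale","keeper","keeper_knob","jar","tape","spanner","cassette"]:
        r=models.look_for(p,t)
        print(t,[( [round(x*s) for x,s in zip(q["position"],(640,480))],round(q["confidence"],2)) for q in r[:2]])
print(sensors.sense()["time"])
E
```

```text
pics
{'time': 0.0, 'joint_positions': array([-5.45376341e+01,  2.05913474e+01,  6.33000745e-01, -2.11347594e-02,
       -7.01350752e+01, -1.65060769e+01]), 'joint_velocities': array([-0.01907492, -0.00743616,  0.03160288,  0.09128648, -0.0411368 ,
        0.03777244]), 'joint_torque': array([-1.12630547e-03, -5.83326101e+01,  2.93425351e+01,  6.93727523e+00,
       -6.14624005e-03,  1.47976709e-05]), 'tool_pos': array([ 0.21909821, -0.63797529,  0.25235557]), 'orientation': array([-8.99047827e+01,  7.49633389e-03,  1.89490973e+01]), 'ft_force': array([-0.63291079,  0.95150094,  0.32550804]), 'wrist_torque': array([-0.00250619, -0.00157121,  0.01917639]), 'grip_width': 0.08531511900964855}
scene 523.7559487830978 523.7559487830978 327.57122170108084 232.51533367332286 [ 0.9541806  -2.51543324  1.00688364] [0.4781336  0.33586505 0.7282395 ] 1
test_stand [([385, 258], 0.87)]
plug_head [([409, 211], 0.69), ([332, 362], 0.17)]
plug [([332, 360], 0.25)]
tell_tale []
keeper [([396, 216], 0.65)]
keeper_knob [([395, 215], 0.59)]
jar [([424, 337], 0.72)]
tape [([331, 358], 0.81), ([409, 210], 
[... 213 characters left out ...]
 0.56664633 0.96600214] 2
test_stand [([366, 274], 0.65)]
plug_head [([394, 281], 0.66), ([368, 274], 0.26)]
plug [([395, 281], 0.96)]
tell_tale []
keeper [([349, 305], 0.68)]
keeper_knob [([354, 305], 0.8)]
jar [([321, 352], 0.65)]
tape [([270, 287], 0.88)]
spanner [([401, 193], 0.82), ([350, 304], 0.62)]
cassette [([460, 296], 0.59)]
wrist 371.64829954431775 371.64829954431775 319.3988032960402 240.4113202871639 [-1.70552731 -2.38558219 -0.38177217] [ 0.675521   -0.04280414  0.37965324] 3
test_stand [([612, 445], 0.97)]
plug_head []
plug []
tell_tale []
keeper [([635, 475], 0.4)]
keeper_knob [([632, 477], 0.58)]
jar [([634, 409], 0.82)]
tape [([631, 440], 0.54)]
spanner []
cassette []
1.65
```

View pics/a_scene.png

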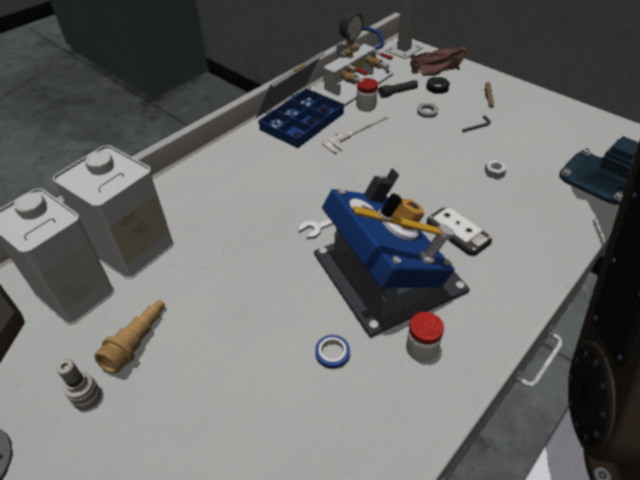

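View pics/a_top.png

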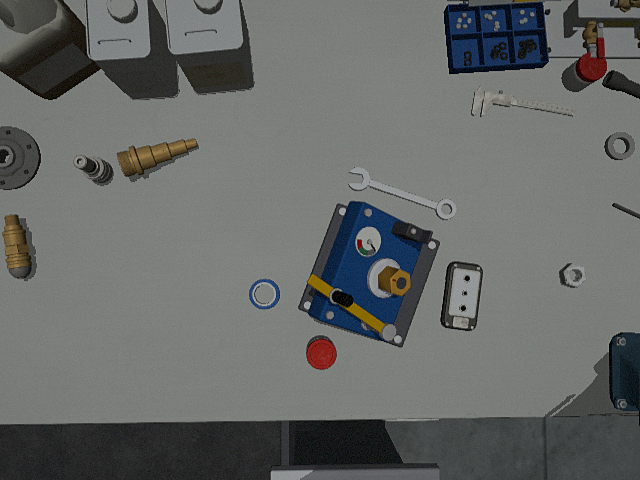

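View pics/a_wrist.png

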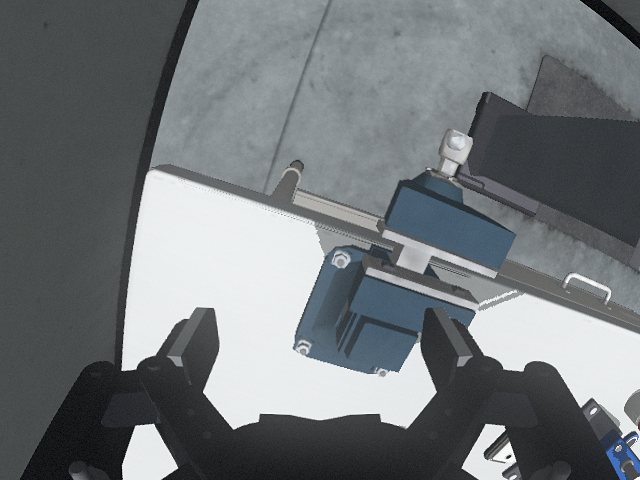

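```bash
python3 - <<'E'
import cv2
a=cv2.imread("pics/a_top.png")[190:360,285:495]; cv2.imwrite("pics/b_top.png",cv2.resize(a,None,fx=3.5,fy=3.5,interpolation=cv2.INTER_CUBIC))
a=cv2.imread("pics/a_scene.png")[150:350,290:500]; cv2.imwrite("pics/b_scene.png",cv2.resize(a,None,fx=3,fy=3,interpolation=cv2.INTER_CUBIC))
E
```

```text
(no output)
```

View pics/b_top.png

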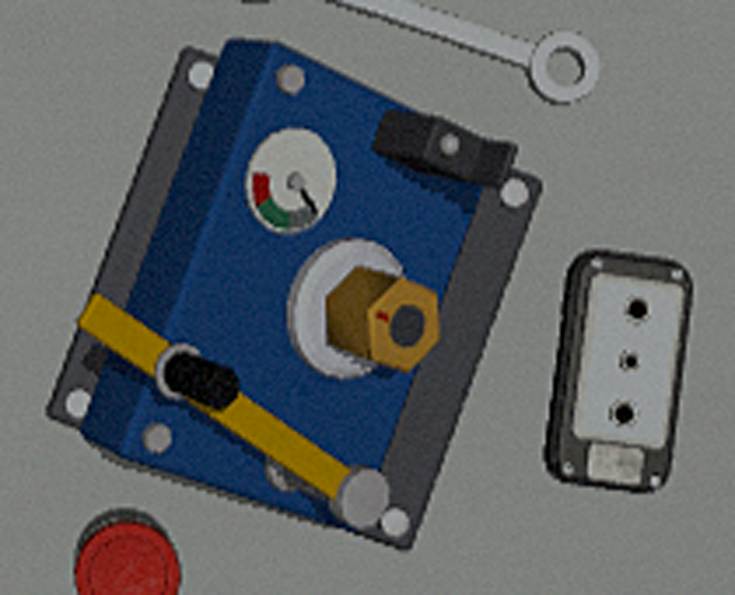

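View pics/b_scene.png

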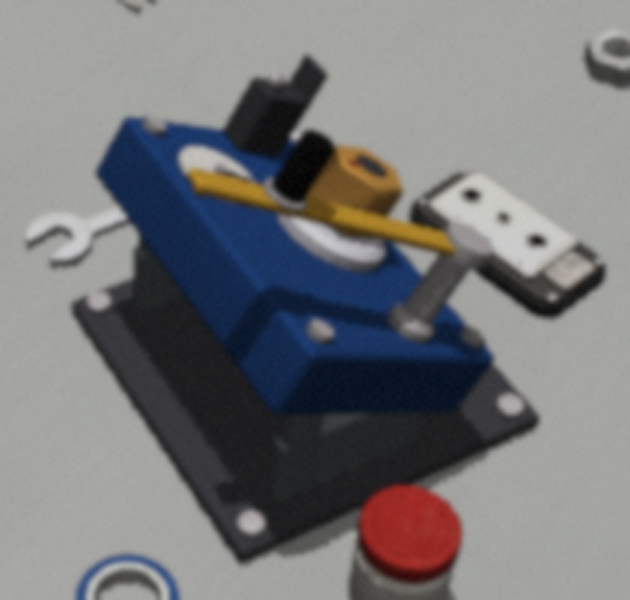

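```bash
cat > h.py <<'E'
import numpy as np, cv2, json
from scipy.spatial.transform import Rotation as R
from scipy.optimize import least_squares
CAM={'top':(520.381,317.4546,246.7375,[2.203496,-2.21523368,0.08511219],[0.07082873,0.56664633,0.96600214]),
'scene':(523.756,327.5712,232.5153,[0.9541806,-2.51543324,1.00688364],[0.4781336,0.33586505,0.7282395])}
def proj(c,P):
    f,cx,cy,r,t=CAM[c]; K=np.array([[f,0,cx],[0,f,cy],[0,0,1.]])
    return cv2.projectPoints(np.atleast_2d(np.array(P,float)),np.array(r),np.array(t),K,None)[0][:,0]
s,c=.5,np.sqrt(.75)
U=np.array([c,0,s]);N=np.array([-s,0,c]);Y=np.array([0,1.,0])
F=np.array([0,0,.115])
def stand(p): return R.from_euler('z',p[2]).as_matrix(),np.array([p[0],p[1],0])
E
cat > fit.py <<'E'
from h import *
T=lambda a:np.array(a)/3.5+[285,190]
S=lambda a:np.array(a)/3+[290,150]
def model(p):
    zt,h,hp,k=p[3:7]
    A,o=stand(p)
    pts={'a':[.105,-.1075,zt],'b':[-.105,-.1075,zt],'c':[-.105,.1075,zt],'d':[.105,.1075,zt]}
    pts={q:np.array(v) for q,v in pts.items()}
    pts['h']=F+N*h; pts['p']=F+.08*Y+N*hp
    pts['kt']=F+.08*Y+N*.095+.12*(-Y*np.cos(k)+U*np.sin(k))
    pts['kb']=F+.08*Y+N*.059+.12*(-Y*np.cos(k)+U*np.sin(k))
    return {q:A@v+o for q,v in pts.items()}
obs=[('top','a',T((190,46))),('top','b',T((541,180))),('top','c',T((410,549))),('top','d',T((48,413))),('top','h',T((407,323))),('top','p',T((362,497))),('top','kt',T((222,388))),
('scene','a',S((75,305))),('scene','d',S((245,560))),('scene','c',S((537,420))),('scene','h',S((372,165))),('scene','p',S((475,243))),('scene','kt',S((318,143)))]
def res(p):
    m=model(p)
    e=[]
    for cam,q,o in obs: e+=list(proj(cam,m[q])[0]-o)
    return np.array(e+[(p[3]-.01)/.003,(p[4]-.051)/.002,(p[5]-.062)/.004])
r=least_squares(res,[.5,-.1,1.3,.01,.051,.062,1.4],loss='soft_l1')
print(r.x.round(4),np.degrees(r.x[2]))
for (cam,q,o),e in zip(obs,res(r.x)[:-3].reshape(-1,2)): print(cam,q,e.round(1))
A,o=stand(r.x)
print('head',A@(F+N*(r.x[4]-.0175))+o,'N',A@N,'U',A@U,'Y',A@Y,'knob',A@(F+.08*Y+N*.077+.12*(-Y*np.cos(r.x[6])+U*np.sin(r.x[6])))+o)
np.save('stand.npy',r.x)
E
python3 fit.py
```

```text
[ 0.5119 -0.0349  1.2063  0.0019  0.0525  0.0659  1.3752] 69.11749741175029
top a [0.2 0.6]
top b [2.4 0.9]
top c [1.5 1.6]
top d [1.1 1.6]
top h [-1.6 -0.2]
top p [-0.8 -0.4]
top kt [-3.5  0.1]
scene a [0.2 0.2]
scene d [ 0.6 -0.2]
scene c [3.  0.2]
scene h [-1.7 -0.9]
scene p [-3.  -2.7]
scene kt [-1.2 -0.5]
head [ 0.5056227  -0.05124298  0.14532527] N [-0.17822634 -0.46715669  0.8660254 ] U [0.30869708 0.80913912 0.5       ] Y [-0.93431337  0.35645269  0.        ] knob [0.48151885 0.04459462 0.2405403 ]
```

```bash
sed -e "s/A,o=stand(p)/A,o=stand(p);D=np.array([p[7],0,p[8]])/" -e "s/for q,v in pts.items()}$/for q,v in pts.items()}/" -e "s/return {q:A@v+o for/return {q:A@(v+(D if q in('h','p','kt','kb','bo') else 0))+o for/" -e "s/    pts\['kb'\]/    pts['bo']=F+N*(h-.0375)\n    pts['kb']/" -e "s/1.4\],/1.4,0,0],/" -e "s/(p\[5\]-.062)\/.004\]/(p[5]-.062)\/.004,p[7]\/.01,p[8]\/.003]/" -e "s/\[:-3\]/[:-5]/" -e "s/^obs=\[/obs=[('top','bo',T((348,308))),/" -e "s/F+N\*(r/F+D+N*(r/;s/(F+.08\*Y+N/(F+D+.08*Y+N/;s/^A,o=stand(r.x)/A,o=stand(r.x);D=np.array([r.x[7],0,r.x[8]])/" fit.py > fit2.py; python3 fit2.py
```

```text
[ 0.513  -0.0323  1.206   0.0037  0.0509  0.0628  1.3621 -0.0069 -0.0031] 69.10058922127067
top bo [2.5 0.3]
top a [-1.1 -0.1]
top b [1.3 0.3]
top c [0.3 1.1]
top d [-0.3  1. ]
top h [-0.2  0.3]
top p [ 0.1 -0.4]
top kt [-0.4 -0.1]
scene a [-1.2 -0. ]
scene d [-0.9 -0.2]
scene c [1.9 0.1]
scene h [-0.5  0.4]
scene p [-2.3 -0.7]
scene kt [ 0.4 -0.4]
head [ 0.5046309  -0.05431918  0.14077026] N [-0.1783642  -0.46710407  0.8660254 ] U [0.30893585 0.80904798 0.5       ] Y [-0.93420814  0.35672839  0.        ] knob [0.48160946 0.03995102 0.23724786]
```

```bash
cat > g.py <<'E'
from h import *
from plant import sensors
def pose(st=None):
    st=st or sensors.sense()
    return np.array(st['tool_pos']),R.from_euler('xyz',st['orientation'],degrees=True).as_matrix()
def delta(pt,Rt):
    p,M=pose()
    print('shift mm',(M.T@(pt-p)*1000).round(1),'rv',R.from_matrix(M.T@Rt).as_rotvec().round(3), 'rows>=',np.linalg.norm(pt-p)/.0417, np.degrees(np.linalg.norm(R.from_matrix(M.T@Rt).as_rotvec()))/7.16)
def tool(N,zref):
    y=-N/np.linalg.norm(N); z=zref-(zref@y)*y; z/=np.linalg.norm(z); x=np.cross(y,z); return np.array([x,y,z]).T
E
python3 - <<'E'
from g import *
p,M=pose()
C=R.from_rotvec([-1.70552731,-2.38558219,-0.38177217]).as_matrix(); t=np.array([0.675521,-0.04280414,0.37965324])
cp=-C.T@t; print('cam in tool',M.T@(cp-p),'axes',(C@M).T.round(3))
N=np.array([-.178,-.467,.866]);H=np.array([.505,-.054,.141])
print(M)
delta(H+.2*N,tool(N,M[:,2]))
E
```

```text
cam in tool [-0.07876619 -0.1208822  -0.00037709] axes [[ 0.001  0.95   0.312]
 [ 0.    -0.312  0.95 ]
 [ 1.    -0.001 -0.001]]
[[ 9.45791138e-01 -5.11236749e-05 -3.24775491e-01]
 [ 3.24775494e-01  4.39898257e-05  9.45791138e-01]
 [-3.40655014e-05 -9.99999998e-01  5.82089041e-05]]
shift mm [396.1 -60.9 383.1] rv [ 0.39  -0.07  -0.349] rows>= 13.29530822173867 4.226162999151557
```

```bash
python3 -m crank '[{"fingers":-1,"x":28,"y":-5,"z":27},{"fingers":-1,"x":56,"y":-10,"z":54},{"fingers":-1,"x":84,"y":-15,"z":81},{"fingers":-1,"x":112,"y":-20,"z":108},{"fingers":-1,"x":140,"y":-25,"z":135}]'; python3 -m crank '[{"fingers":-1,"x":28,"y":-5,"z":27},{"fingers":-1,"x":56,"y":-10,"z":54},{"fingers":-1,"x":84,"y":-15,"z":81},{"fingers":-1,"x":112,"y":-20,"z":108},{"fingers":-1,"x":140,"y":-25,"z":135}]'; python3 - <<'E'
from g import *
p,M=pose()
N=np.array([-.178,-.467,.866]);H=np.array([.505,-.054,.141])
delta(H+.2*N,tool(N,M[:,2]))
E
```

```text
shift mm [396.1 -60.9 383.1] rv [ 0.39  -0.07  -0.349] rows>= 13.29530822173867 4.226162999151557$[0]: bad value
$[0]: bad value
```

```bash
python3 -m crank '[{"fingers":-1,"x":28,"y":-5,"z":27,"wx":0,"wy":0,"wz":0},{"fingers":-1,"x":56,"y":-10,"z":54,"wx":0,"wy":0,"wz":0},{"fingers":-1,"x":84,"y":-15,"z":81,"wx":0,"wy":0,"wz":0},{"fingers":-1,"x":112,"y":-20,"z":108,"wx":0,"wy":0,"wz":0},{"fingers":-1,"x":140,"y":-25,"z":135,"wx":0,"wy":0,"wz":0}]'; python3 - <<'E'
from g import *
p,M=pose()
N=np.array([-.178,-.467,.866]);H=np.array([.505,-.054,.141])
delta(H+.2*N,tool(N,M[:,2]))
E
```

```text
time: 2.07
tool_pos: [0.3081, -0.4637, 0.2785]
orientation: [-90.0, -0.0, 18.9]
ft_force: [1.2, 0.8, -0.7]
grip_width: 0.0855
shift mm [255.2 -35.7 246.9] rv [ 0.39  -0.07  -0.349] rows>= 8.557371807864229 4.227110704808608
```

```bash
python3 -m crank '[{"fingers":-1,"x":28,"y":-5,"z":27,"wx":0,"wy":0,"wz":0},{"fingers":-1,"x":56,"y":-10,"z":54,"wx":0,"wy":0,"wz":0},{"fingers":-1,"x":84,"y":-15,"z":81,"wx":0,"wy":0,"wz":0},{"fingers":-1,"x":112,"y":-20,"z":108,"wx":0,"wy":0,"wz":0},{"fingers":-1,"x":140,"y":-25,"z":135,"wx":0,"wy":0,"wz":0}]';  python3 -m crank '[{"fingers":-1,"x":28,"y":-5,"z":27,"wx":0.08,"wy":-0.015,"wz":-0.07},{"fingers":-1,"x":56,"y":-7,"z":54,"wx":0.16,"wy":-0.03,"wz":-0.14},{"fingers":-1,"x":84,"y":-10,"z":81,"wx":0.24,"wy":-0.045,"wz":-0.21},{"fingers":-1,"x":115,"y":-10,"z":108,"wx":0.31,"wy":-0.06,"wz":-0.28},{"fingers":-1,"x":115,"y":-10,"z":112,"wx":0.39,"wy":-0.07,"wz":-0.35}]'; python3 - <<'E'
from g import *
from plant import imaging,models
p,M=pose()
N=np.array([-.178,-.467,.866]);H=np.array([.505,-.054,.141])
delta(H+.2*N,tool(N,M[:,2]))
print(sensors.sense()['joint_positions'])
q=imaging.get_image('wrist'); cv2.imwrite('pics/c_wrist.png',q['image'][:,:,::-1]);print(q['rvec'],q['tvec'])
q=imaging.get_image('top'); cv2.imwrite('pics/c_top.png',q['image'][:,:,::-1])
E
```

```text
time: 2.48
tool_pos: [0.3968, -0.2903, 0.304]
orientation: [-90.0, -0.0, 18.9]
ft_force: [1.4, -0.8, 0.2]
grip_width: 0.0854
time: 2.9
tool_pos: [0.472, -0.1438, 0.3152]
orientation: [-67.3, -20.8, 19.3]
ft_force: [-1.4, -0.7, -2.2]
grip_width: 0.0853
shift mm [-3.8 -1.3 -2.2] rv [-0.004 -0.     0.006] rows>= 0.1102430927034782 0.05739177299477215
[-18.44598207   4.47630304  -5.89063588 -30.90236976 -79.77092817
 -42.43152543]
[-1.64066653 -2.33193689 -1.17347843] [ 0.20981138 -0.50228442  0.22903411]
```

View pics/c_wrist.png

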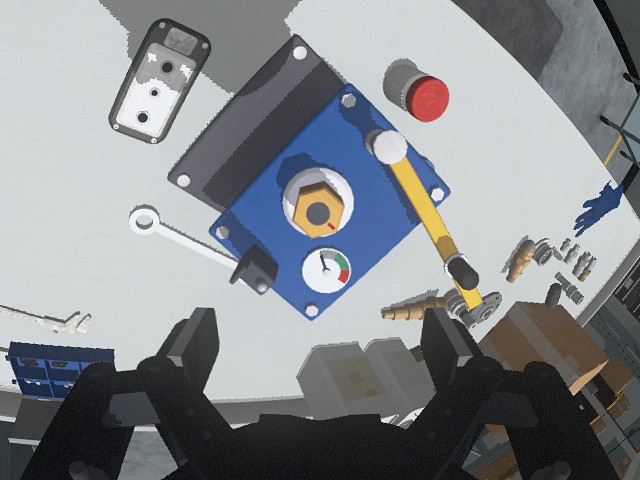

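```bash
python3 - <<'E'
import cv2
a=cv2.imread("pics/c_wrist.png")[70:330,200:500]; cv2.imwrite("pics/d_wrist.png",cv2.resize(a,None,fx=2.3,fy=2.3,interpolation=cv2.INTER_CUBIC))
a=cv2.imread("pics/c_wrist.png")[150:300,260:370]; cv2.imwrite("pics/e_wrist.png",cv2.resize(a,None,fx=4,fy=4,interpolation=cv2.INTER_CUBIC))
E
```

```text
(no output)
```

View pics/d_wrist.png

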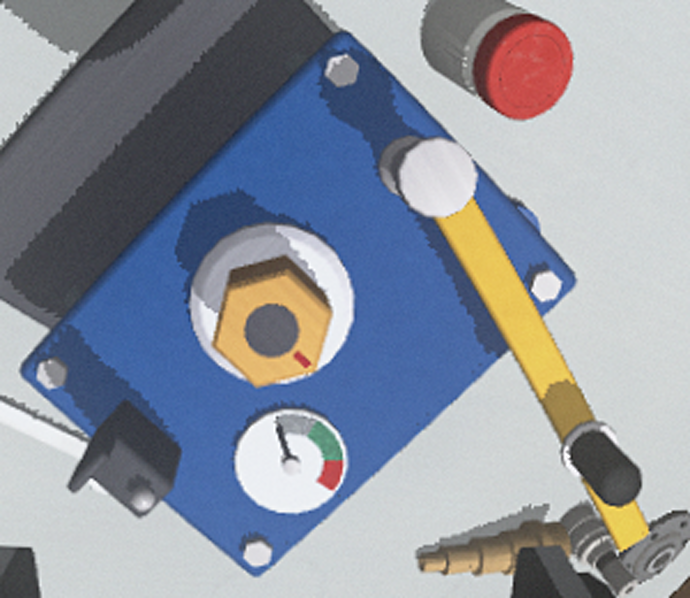

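View pics/e_wrist.png

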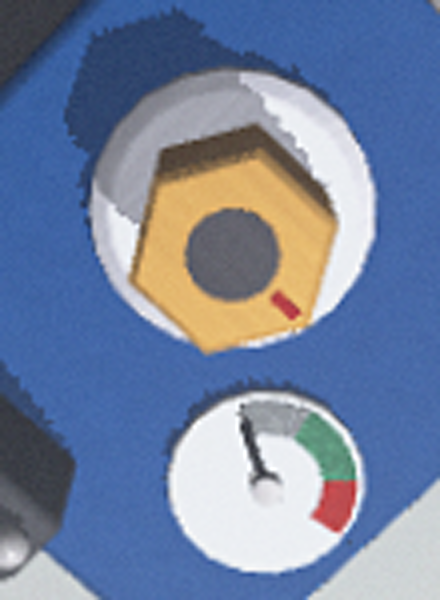

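```bash
cat > fit3.py <<'E'
from h import *
T=lambda a:np.array(a)/3.5+[285,190]
S=lambda a:np.array(a)/3+[290,150]
W=lambda a:np.array(a)/2.3+[200,70]
W4=lambda a:np.array(a)/4+[260,150]
WR,WT=np.array([-1.64066653,-2.33193689,-1.17347843]),np.array([0.20981138,-0.50228442,0.22903411])
def projw(P,WR=WR,WT=WT):
    K=np.array([[371.648,0,319.3988],[0,371.648,240.4113],[0,0,1.]])
    return cv2.fisheye.projectPoints(np.array(P,float).reshape(1,1,3),WR,WT,K,np.zeros(4))[0][0,0]
def model(p):
    h,hp,k=p[3:6]; A,o=stand(p); pts={}
    for q,u,y in [('fa',.075,-.1025),('fb',-.075,-.1025),('fc',-.075,.1025),('fd',.075,.1025)]: pts[q]=F+U*u+Y*y
    pts['h']=F+N*h; pts['p']=F+.08*Y+N*hp
    pts['kt']=F+.08*Y+N*.095+.12*(-Y*np.cos(k)+U*np.sin(k))
    pts['bo']=F+N*(h-.0375)
    return {q:A@(v)+o for q,v in pts.items()}
obs=[('top','bo',T((348,308))),('top','h',T((407,323))),('top','p',T((362,497))),('top','kt',T((222,388))),
('scene','h',S((372,165))),('scene','p',S((475,243))),('scene','kt',S((318,143))),
('w','fc',W((343,32))),('w','fd',W((577,280))),('w','fa',W((255,577))),('w','fb',W((22,372))),
('w','h',W4((232,253))),('w','p',W((438,177))),('w','kt',W((615,483))),('top','fa',T((243,39))) ]
obs=obs[:-1]
def res(p):
    m=model(p)
    e=[]
    for cam,q,o in obs: e+=list((projw(m[q]) if cam=='w' else proj(cam,m[q])[0])-o)
    return np.array(e+[(p[3]-.051)/.001,(p[4]-.062)/.003])
r=least_squares(res,[.5,-.1,1.2,.051,.062,1.4],loss='soft_l1')
print(r.x.round(4),np.degrees(r.x[2]))
for (cam,q,o),e in zip(obs,res(r.x)[:-2].reshape(-1,2)): print(cam,q,e.round(1))
A,o=stand(r.x)
print('head',A@(F+N*(r.x[3]-.0175))+o,'N',A@N,'U',A@U,'Y',A@Y,'knob',A@(F+.08*Y+N*.077+.12*(-Y*np.cos(r.x[5])+U*np.sin(r.x[5])))+o)
np.save('stand.npy',r.x)
# hex angle
def e(a): 
    out=[]
    for i,(c) in enumerate([(308,325),(207,352),(132,275),(155,178),None,(335,215)]):
        if c is None: continue
        t=a[0]-i*np.pi/3
        P=A@(F+N*r.x[3]+.023*(U*np.cos(t)+Y*np.sin(t)))+o+np.r_[a[1],a[2],0]
        out+=list(projw(P)-W4(c))
    return out
for s0 in (0,):
    best=min((least_squares(e,[t,0,0]) for t in np.arange(-3,3,.5)),key=lambda r:r.cost)
    print('hex x angle from U toward Y',best.x,best.cost,np.round(best.fun,1))
E
python3 fit3.py
```

```text
[ 0.5105 -0.0334  1.2565  0.0514  0.0625  1.3154] 71.99162528112701
top bo [-0.1  0.2]
top h [-2.7 -0.3]
top p [-0.3 -0.3]
top kt [-0.9 -0.9]
scene h [-2.4 -0. ]
scene p [-2.5 -1.6]
scene kt [-0.5 -1.8]
w fc [-13. -15.]
w fd [ -2.5 -14.6]
w fa [-0.2 -6.5]
w fb [-8.2 -4.8]
w h [4.  2.1]
w p [ 0.3 -0.7]
w kt [2.8 0.6]
head [ 0.50527758 -0.04950941  0.14437209] N [-0.154578   -0.47550567  0.8660254 ] U [0.26773695 0.82359998 0.5       ] Y [-0.95101134  0.309156    0.        ] knob [0.48245297 0.04099066 0.23973783]
hex x angle from U toward Y [-0.03385588 -0.00205345 -0.00492304] 4.41381140946147 [ 1.  -0.6  0.  -0.2 -1.3  0.9 -0.9 -1.   1.3  1.1]
```

```bash
cat > fit4.py <<'E'
import io,contextlib
with contextlib.redirect_stdout(io.StringIO()):
    from fit3 import *
fc=[('fa',.075,-.1025),('fb',-.075,-.1025),('fc',-.075,.1025),('fd',.075,.1025)]
o_={q:o for c,q,o in obs if c=='w'}
x0=np.r_[A@F+o,0,0,0]
RR=np.array([A@U,A@Y,A@N]).T
def m(x): return R.from_rotvec(x[3:]).as_matrix()@RR, x[:3]
def f(x):
    B,c0=m(x)
    return np.concatenate([projw(B@[u,y,0]+c0)-o_[q] for q,u,y in fc])
s=least_squares(f,x0); B,c0=m(s.x)
print('x0',x0[:3],'fit',c0,'cost',s.cost); print('U,Y,N\n',B.T.round(4)); print(RR.T.round(4))
for q,P in [('h',[0,0,.051]),('p',[0,.08,.062])]:
    print(q,projw(B@P+c0),o_[q])
E
python3 fit4.py
```

```text
x0 [ 0.51052024 -0.03338218  0.115     ] fit [ 0.51970586 -0.01957304  0.113978  ] cost 1.371122700910891
U,Y,N
 [[ 0.3094  0.8058  0.505 ]
 [-0.9319  0.3627 -0.0077]
 [-0.1893 -0.4682  0.8631]]
[[ 0.2677  0.8236  0.5   ]
 [-0.951   0.3092  0.    ]
 [-0.1546 -0.4755  0.866 ]]
h [331.25336016 224.3730213 ] [318.   213.25]
p [400.49504592 160.95729808] [390.43478261 146.95652174]
```

```bash
cat > fit5.py <<'E'
import io,contextlib
with contextlib.redirect_stdout(io.StringIO()):
    from fit3 import *
obs=[o for o in obs if not o[1].startswith('f')]+[('w','bo',W4((235,208)))]
def model(p):
    A,_=stand(p); c=p[6:9]; h,hp,k=p[3:6]; f=np.zeros(3)
    pts={}
    pts['h']=N*h; pts['p']=.08*Y+N*hp
    pts['kt']=.08*Y+N*.095+.12*(-Y*np.cos(k)+U*np.sin(k))
    pts['bo']=N*(h-.0375)
    for q,u,y in [('fa',.075,-.1025),('fb',-.075,-.1025),('fc',-.075,.1025),('fd',.075,.1025)]: pts[q]=(u+p[9])*U+y*Y
    return {q:A@v+c for q,v in pts.items()}
obs+=[('w',q,o) for q,o in zip(['fc','fd','fa','fb'],[W((343,32)),W((577,280)),W((255,577)),W((22,372))])]
def res(p):
    m=model(p); e=[]
    for cam,q,o in obs: e+=list((projw(m[q]) if cam=='w' else proj(cam,m[q])[0])-o)
    return np.array(e+[(p[3]-.051)/.001,(p[4]-.062)/.003,(p[2]-1.203)/.01])
r=least_squares(res,[0,0,1.2,.051,.062,1.35,.51,-.03,.11,0],loss='soft_l1')
print(r.x.round(4))
for (cam,q,o),e in zip(obs,res(r.x)[:-3].reshape(-1,2)): print(cam,q,e.round(1))
A,_=stand(r.x);c=r.x[6:9]
H=A@(N*(r.x[3]-.0175))+c
print('head',H,'N',A@N,'U',A@U,'Y',A@Y,'knob',A@(.08*Y+N*.077+.12*(-Y*np.cos(r.x[5])+U*np.sin(r.x[5])))+c)
np.savez('st.npz',H=H,N=A@N,U=A@U,Y=A@Y,k=r.x[5],c=c)
def e(a): 
    out=[]
    for i,(q) in enumerate([(308,325),(207,352),(132,275),(155,178),None,(335,215)]):
        if q is None: continue
        t=a[0]-i*np.pi/3
        P=A@(N*r.x[3]+.023*(U*np.cos(t)+Y*np.sin(t)))+c+np.r_[a[1],a[2],0]
        out+=list(projw(P)-W4(q))
    return out
best=min((least_squares(e,[t,0,0]) for t in np.arange(-3,3,.5)),key=lambda r:r.cost)
print('hex x angle from U toward Y',best.x,best.cost,np.round(best.fun,1))
E
python3 fit5.py
```

```text
[ 0.     -0.0988  1.205   0.0515  0.0649  1.3479  0.5113 -0.037   0.1123
  0.0158]
top bo [ 1.7 -0. ]
top h [-1.  0.]
top p [-0.2 -0.4]
top kt [-1.  -1.7]
scene h [-1.2  0.3]
scene p [-2.6 -1.5]
scene kt [-1.1 -0.9]
w h [-0.1 -0.9]
w p [-0.6 -1. ]
w kt [ 0.5 -0.4]
w bo [-0.8  0.5]
w fc [ 0.4 -3.6]
w fd [ 2.6 -0.1]
w fa [1.1 1.3]
w fb [-3.  -0.5]
head [ 0.5051992  -0.05286232  0.14166887] N [-0.17885106 -0.46691787  0.8660254 ] U [0.30977913 0.80872547 0.5       ] Y [-0.93383574  0.35770212  0.        ] knob [0.48381943 0.04081011 0.23746641]
hex x angle from U toward Y [ 0.00826059 -0.00015421  0.00018447] 3.297589964633065 [ 0.8 -0.7  0.  -0.3 -1.   0.9 -0.6 -0.9  1.   1.1]
```

```bash
cat >> g.py <<'E'
def S():
    return np.load('st.npz')
def zt(deg):
    d=S(); a=np.radians(deg); return d['U']*np.cos(a)+d['Y']*np.sin(a)
def ang(M):
    d=S(); return np.degrees(np.arctan2(M[:,2]@d['Y'],M[:,2]@d['U']))
E
python3 - <<'E'
from g import *
d=S()
p,M=pose(); print(ang(M), np.degrees(np.arctan2(M[:,0]@d['Y'],M[:,0]@d['U'])))
for a in (30.5,90.5,150.5,210.5):
    print(a); delta(d['H']+.2*d['N'],tool(d['N'],zt(a)))
E
```

```text
43.9103247418527 -46.09010367550648
30.5
shift mm [ 2.3 -0.7  2.8] rv [-0.004  0.234  0.001] rows>= 0.08879946535518679 1.8732568921607378
90.5
shift mm [ 2.3 -0.7  2.8] rv [-0.003 -0.813  0.003] rows>= 0.08879946535518679 6.5070596693802765
150.5
shift mm [ 2.3 -0.7  2.8] rv [-1.00e-03 -1.86e+00  5.00e-03] rows>= 0.08879946535518679 14.886885559446679
210.5
shift mm [ 2.3 -0.7  2.8] rv [ 2.000e-03 -2.908e+00  6.000e-03] rows>= 0.08879946535518679 23.266748989184915
```

```bash
python3 -m crank '[{"fingers":-1,"x":2,"y":0,"z":3,"wx":0,"wy":-0.12,"wz":0},{"fingers":-1,"x":2,"y":0,"z":3,"wx":0,"wy":-0.24,"wz":0},{"fingers":-1,"x":2,"y":0,"z":3,"wx":0,"wy":-0.36,"wz":0},{"fingers":-1,"x":2,"y":0,"z":3,"wx":-0.003,"wy":-0.48,"wz":0},{"fingers":-1,"x":2,"y":0,"z":3,"wx":-0.003,"wy":-0.6,"wz":0}]';  python3 -m crank '[{"fingers":-1,"x":0,"y":20,"z":0,"wx":0,"wy":-0.12,"wz":0},{"fingers":-1,"x":0,"y":60,"z":0,"wx":0,"wy":-0.213,"wz":0},{"fingers":-1,"x":0,"y":90,"z":0,"wx":0,"wy":-0.213,"wz":0},{"fingers":-1,"x":0,"y":100,"z":0,"wx":0,"wy":-0.213,"wz":0}]'; cat > snap.py <<'E'
import sys,cv2
from plant import imaging
n=sys.argv[1]
for c in sys.argv[2].split(','):
    q=imaging.get_image(c); im=q['image'][:,:,::-1]
    if c=='top': im=cv2.resize(im[190:360,285:495],None,fx=3,fy=3,interpolation=cv2.INTER_CUBIC)
    cv2.imwrite(f'pics/{n}_{c}.png',im); print(c,list(q['rvec']),list(q['tvec']))
E
python3 snap.py f wrist; python3 - <<'E'
from g import *
d=S()
p,M=pose(); print(ang(M)); print(sensors.sense()['joint_positions'],sensors.sense()['wrist_torque'])
delta(d['H']+.009*d['N'],tool(d['N'],zt(90.5)))
E
```

```text
time: 3.42
tool_pos: [0.4689, -0.1465, 0.3152]
orientation: [-83.8, -29.2, 56.0]
ft_force: [-0.3, -0.6, 0.1]
grip_width: 0.0854
time: 3.75
tool_pos: [0.4857, -0.0978, 0.225]
orientation: [-90.1, -29.8, 69.6]
ft_force: [-0.8, -0.2, 0.3]
grip_width: 0.0852
wrist [np.float64(-0.4880940924562602), np.float64(-2.698633851810427), np.float64(-1.2003900032829757)] [np.float64(0.49102777648288587), np.float64(-0.18125838000093783), np.float64(0.23014185607687393)]
90.44689504399084
[-12.61903651   7.4088647  -14.16455126 -32.22881456 -67.45916145
   4.53707088] [-1.38179128  0.69464771  0.0612455 ]
shift mm [ 0.8 87.6 -2.4] rv [-0.003 -0.001 -0.003] rows>= 2.1014208753786585 0.034617208058137526
```

View pics/f_wrist.png

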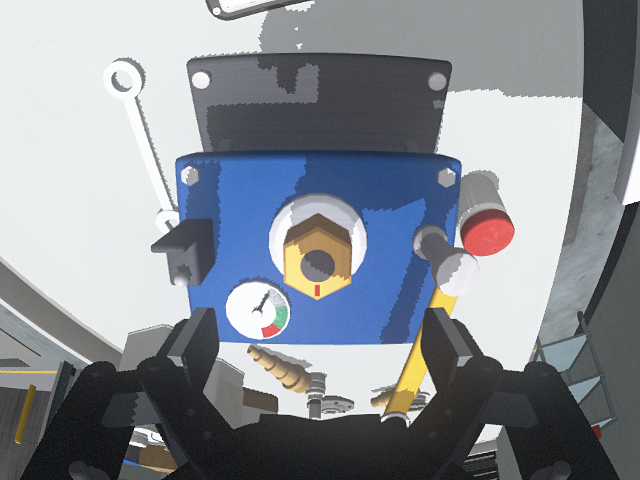

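```bash
python3 - <<'E'
from g import *
d=S()
K=np.array([[371.648,0,319.3988],[0,371.648,240.4113],[0,0,1.]])
P=d['H']+.0175*d['N']
print(cv2.fisheye.projectPoints(np.array(P).reshape(1,1,3),np.array([-0.4880940924562602,-2.698633851810427,-1.2003900032829757]),np.array([0.49102777648288587,-0.18125838000093783,0.23014185607687393]),K,np.zeros(4))[0])
E
```

```text
[[[317.83146737 264.73792853]]]
```

```bash
python3 -m crank '[{"fingers":-1,"x":1,"y":25,"z":-2.4,"wx":-0.003,"wy":0,"wz":-0.003},{"fingers":-1,"x":1,"y":55,"z":-2.4,"wx":-0.003,"wy":0,"wz":-0.003},{"fingers":-1,"x":1,"y":80,"z":-2.4,"wx":-0.003,"wy":0,"wz":-0.003},{"fingers":-1,"x":1,"y":87.5,"z":-2.4,"wx":-0.003,"wy":0,"wz":-0.003},{"fingers":-1,"x":1,"y":87.5,"z":-2.4,"wx":-0.003,"wy":0,"wz":-0.003}]'; cat > chk.py <<'E'
from g import *
d=S(); st=sensors.sense(); p,M=pose(st)
r=p-d['H']
print('t',round(st['time'],2),'ang',ang(M).round(2),'tcp rel U,Y,N mm',(np.array([r@d['U'],r@d['Y'],r@d['N']])*1000).round(1),'w',round(st['grip_width'],4),'j',st['joint_positions'].round(0))
print('F tool',(M.T@st['ft_force']).round(2),'T tool',(M.T@st['wrist_torque']).round(3),'T.y',)
E
python3 chk.py; python3 snap.py g wrist
```

```text
time: 4.22
tool_pos: [0.5054, -0.0585, 0.1525]
orientation: [-90.5, -30.0, 69.7]
ft_force: [-0.9, -0.8, 0.5]
grip_width: 0.0854
t 4.22 ang 90.58 tcp rel U,Y,N mm [ 1.  -2.2 12. ] w 0.0854 j [ -8.  12. -18. -35. -58.   7.]
F tool [-0.69 -0.96  0.55] T tool [0.027 0.028 1.578] T.y
wrist [np.float64(-0.48468158863324734), np.float64(-2.692299012716652), np.float64(-1.2017772606696195)] [np.float64(0.49620310321248134), np.float64(-0.1549913477163811), np.float64(0.14644783657723592)]
```

View pics/g_wrist.png

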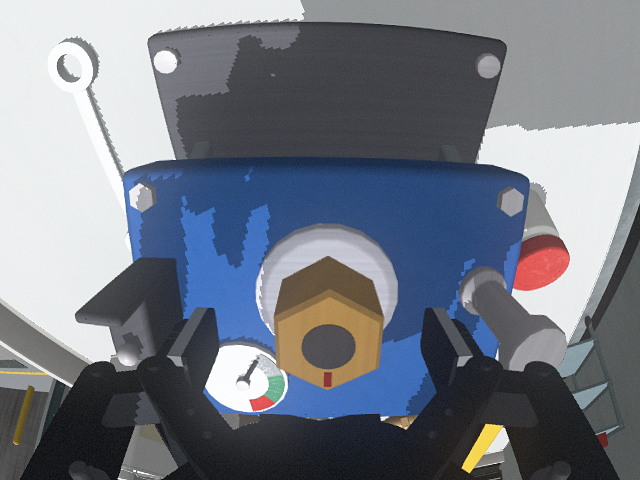

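```bash
python3 -m crank '[{"fingers":-1,"x":-1,"y":3,"z":2.2,"wx":0,"wy":0,"wz":0},{"fingers":-1,"x":-1,"y":3,"z":2.2,"wx":0,"wy":0,"wz":0},{"fingers":-1,"x":-1,"y":3,"z":2.2,"wx":0,"wy":0,"wz":0}]'; python3 chk.py;  python3 -m crank '[{"fingers":0,"x":0,"y":0,"z":0,"wx":0,"wy":0,"wz":0},{"fingers":0.2,"x":0,"y":0,"z":0,"wx":0,"wy":0,"wz":0},{"fingers":0.2,"x":0,"y":0,"z":0,"wx":0,"wy":0,"wz":0},{"fingers":0.2,"x":0,"y":0,"z":0,"wx":0,"wy":0,"wz":0},{"fingers":0.2,"x":0,"y":0,"z":0,"wx":0,"wy":0,"wz":0}]'; python3 chk.py
```

```text
time: 4.52
tool_pos: [0.5041, -0.0578, 0.1511]
orientation: [-90.7, -30.1, 69.8]
ft_force: [0.4, -0.7, 0.2]
grip_width: 0.0853
t 4.52 ang 90.62 tcp rel U,Y,N mm [ 0.4 -0.7 10.7] w 0.0853 j [ -8.  12. -19. -35. -57.   7.]
F tool [-0.3  -0.42 -0.59] T tool [ 0.017 -0.071  1.595] T.y
time: 4.93
tool_pos: [0.5027, -0.057, 0.1504]
orientation: [-90.5, -30.1, 69.7]
ft_force: [-5.5, -2.0, 6.9]
grip_width: 0.0391
t 4.93 ang 90.6 tcp rel U,Y,N mm [0.2 0.9 9.9] w 0.0391 j [ -8.  12. -19. -36. -57.   7.]
F tool [ 0.25 -7.93  4.42] T tool [1.954 0.085 1.128] T.y
```

```bash
python3 -m crank '[{"fingers":1,"x":0,"y":0,"z":0,"wx":0,"wy":0,"wz":0},{"fingers":1,"x":0,"y":0,"z":0,"wx":0,"wy":0,"wz":0},{"fingers":1,"x":0,"y":-0.5,"z":0.5,"wx":0,"wy":0,"wz":0}]'; python3 chk.py;  python3 -m crank '[{"fingers":1,"x":0,"y":0,"z":0,"wx":0,"wy":0.05,"wz":0},{"fingers":1,"x":0,"y":0,"z":0,"wx":0,"wy":0.1,"wz":0},{"fingers":1,"x":0,"y":0,"z":0,"wx":0,"wy":0.15,"wz":0},{"fingers":1,"x":0,"y":0,"z":0,"wx":0,"wy":0.2,"wz":0},{"fingers":1,"x":0,"y":0,"z":0,"wx":0,"wy":0.25,"wz":0}]'; python3 chk.py; python3 snap.py i wrist
```

```text
time: 5.18
tool_pos: [0.5026, -0.057, 0.1504]
orientation: [-90.6, -30.1, 69.7]
ft_force: [0.9, 1.3, -3.8]
grip_width: 0.0394
t 5.18 ang 90.58 tcp rel U,Y,N mm [ 0.2  0.9 10. ] w 0.0394 j [ -8.  12. -19. -36. -57.   7.]
F tool [-0.56  4.02 -0.33] T tool [0.13  0.003 1.721] T.y
time: 5.6
tool_pos: [0.5028, -0.0571, 0.1504]
orientation: [-82.3, -29.2, 53.1]
ft_force: [-2.3, -0.6, 1.7]
grip_width: 0.0392
t 5.6 ang 76.15 tcp rel U,Y,N mm [0.2 0.8 9.9] w 0.0392 j [ -8.  12. -19. -36. -57.  -7.]
F tool [-0.79 -2.21  1.75] T tool [ 0.437 -0.196  1.732] T.y
wrist [np.float64(-0.8556263973384614), np.float64(-2.6231989368509177), np.float64(-1.2115200138675069)] [np.float64(0.4326470971690366), np.float64(-0.264834448225383), np.float64(0.10749377545872342)]
```

View pics/i_wrist.png

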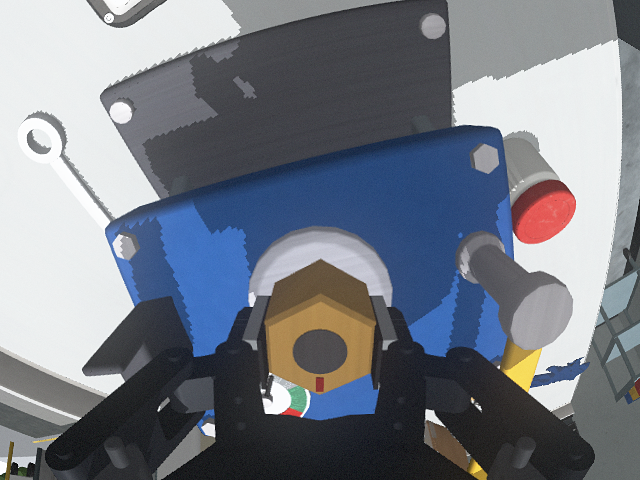

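```bash
python3 -m crank '[{"fingers":1,"x":0,"y":0,"z":0,"wx":0,"wy":0.1,"wz":0},{"fingers":1,"x":0,"y":0,"z":0,"wx":0,"wy":0.2,"wz":0},{"fingers":1,"x":0,"y":0,"z":0,"wx":0,"wy":0.3,"wz":0},{"fingers":1,"x":0,"y":0,"z":0,"wx":0,"wy":0.4,"wz":0},{"fingers":1,"x":0,"y":0,"z":0,"wx":0,"wy":0.5,"wz":0}]'; python3 chk.py; python3 snap.py j wrist,top
```

```text
time: 6.07
tool_pos: [0.5029, -0.0573, 0.1503]
orientation: [-68.8, -21.8, 22.3]
ft_force: [-1.7, 0.2, 0.9]
grip_width: 0.0389
t 6.07 ang 47.43 tcp rel U,Y,N mm [ 0.   0.5 10. ] w 0.0389 j [ -8.  12. -19. -35. -57. -36.]
F tool [-1.09 -1.02  1.3 ] T tool [-0.978 -0.249  1.846] T.y
wrist [np.float64(-1.5683417423299717), np.float64(-2.3663402029911746), np.float64(-1.1735009147616746)] [np.float64(0.23651617834719604), np.float64(-0.42751242744021534), np.float64(0.05399396474417569)]
top [np.float64(2.2034959968823737), np.float64(-2.215233679297966), np.float64(0.0851121901531162)] [np.float64(0.07082872837506987), np.float64(0.5666463287621675), np.float64(0.966002139564258)]
```

View pics/j_wrist.png

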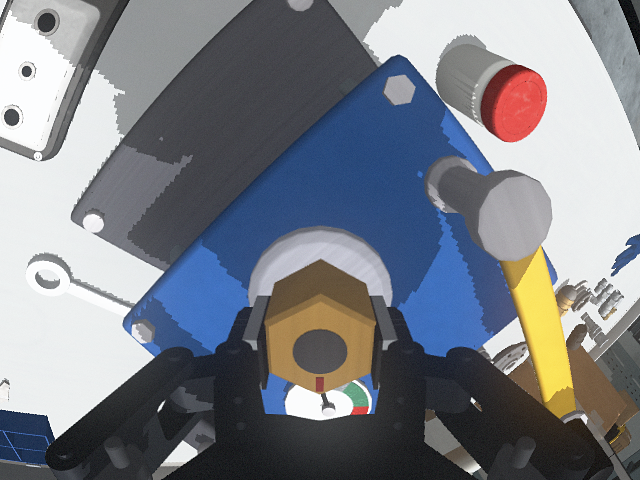

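View pics/j_top.png

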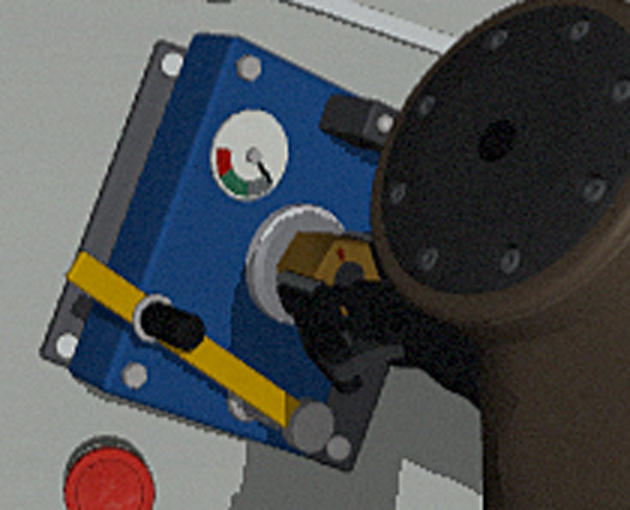

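```bash
cat > dial.py <<'E'
import sys,cv2,numpy as np
from plant import imaging
q=imaging.get_image('top'); im=q['image'][:,:,::-1]
a=cv2.resize(im[220:265,345:390],None,fx=8,fy=8,interpolation=cv2.INTER_CUBIC)
cv2.imwrite(f'pics/{sys.argv[1]}_dial.png',a)
E
python3 -m crank '[{"fingers":1,"x":0,"y":0,"z":0,"wx":0,"wy":0.05,"wz":0},{"fingers":1,"x":0,"y":0,"z":0,"wx":0,"wy":0.1,"wz":0},{"fingers":1,"x":0,"y":0,"z":0,"wx":0,"wy":0.15,"wz":0},{"fingers":1,"x":0,"y":0,"z":0,"wx":0,"wy":0.2,"wz":0}]'; python3 chk.py; python3 dial.py k
python3 -m crank '[{"fingers":1,"x":0,"y":0,"z":0,"wx":0,"wy":0.05,"wz":0},{"fingers":1,"x":0,"y":0,"z":0,"wx":0,"wy":0.1,"wz":0},{"fingers":1,"x":0,"y":0,"z":0,"wx":0,"wy":0.15,"wz":0},{"fingers":1,"x":0,"y":0,"z":0,"wx":0,"wy":0.2,"wz":0}]'; python3 chk.py; python3 dial.py l
```

```text
time: 6.5
tool_pos: [0.503, -0.0574, 0.1503]
orientation: [-65.1, -17.5, 11.4]
ft_force: [-2.5, -0.4, 0.1]
grip_width: 0.0393
t 6.5 ang 36.31 tcp rel U,Y,N mm [-0.1  0.5 10. ] w 0.0393 j [ -8.  12. -19. -35. -57. -47.]
F tool [-2.39 -0.69  0.43] T tool [-1.622 -0.249  1.765] T.y
time: 6.88
tool_pos: [0.503, -0.0575, 0.1502]
orientation: [-62.4, -12.4, 0.8]
ft_force: [-1.9, -2.0, -0.2]
grip_width: 0.0394
t 6.88 ang 24.87 tcp rel U,Y,N mm [-0.2  0.4  9.9] w 0.0394 j [ -8.  12. -19. -35. -57. -59.]
F tool [-1.94 -1.11 -1.66] T tool [-2.254 -0.254  1.596] T.y
```

View pics/k_dial.png

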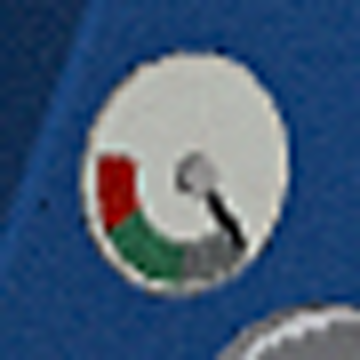

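View pics/l_dial.png

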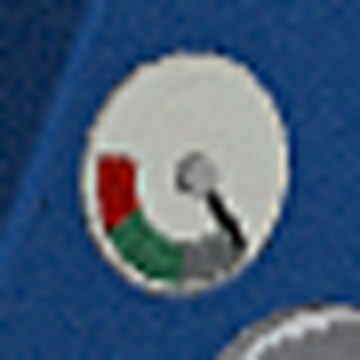

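```bash
python3 -m crank '[{"fingers":1,"x":0,"y":0,"z":0,"wx":0,"wy":0.05,"wz":0},{"fingers":1,"x":0,"y":0,"z":0,"wx":0,"wy":0.1,"wz":0},{"fingers":1,"x":0,"y":0,"z":0,"wx":0,"wy":0.15,"wz":0},{"fingers":1,"x":0,"y":0,"z":0,"wx":0,"wy":0.2,"wz":0}]'; python3 chk.py; python3 dial.py m
```

```text
time: 7.27
tool_pos: [0.503, -0.0576, 0.1501]
orientation: [-60.7, -6.9, -9.4]
ft_force: [-2.8, -1.8, -0.9]
grip_width: 0.039
t 7.27 ang 13.44 tcp rel U,Y,N mm [-0.3  0.4  9.9] w 0.039 j [ -8.  12. -19. -35. -57. -70.]
F tool [-2.58 -0.56 -2.25] T tool [-2.956 -0.412  1.164] T.y
```

View pics/m_dial.png

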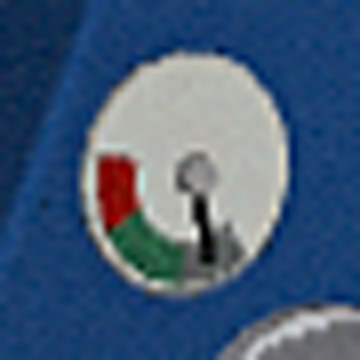

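```bash
python3 -m crank '[{"fingers":1,"x":0,"y":0,"z":0,"wx":0,"wy":0.05,"wz":0},{"fingers":1,"x":0,"y":0,"z":0,"wx":0,"wy":0.1,"wz":0},{"fingers":1,"x":0,"y":0,"z":0,"wx":0,"wy":0.15,"wz":0},{"fingers":1,"x":0,"y":0,"z":0,"wx":0,"wy":0.15,"wz":0}]'; python3 chk.py; python3 dial.py n
```

```text
time: 7.65
tool_pos: [0.503, -0.0577, 0.1501]
orientation: [-60.1, -2.6, -16.9]
ft_force: [-1.9, -2.9, -0.5]
grip_width: 0.0391
t 7.65 ang 4.8 tcp rel U,Y,N mm [-0.4  0.4 10. ] w 0.0391 j [ -8.  12. -19. -35. -57. -79.]
F tool [-1.02 -1.31 -3.1 ] T tool [-3.691  0.129  0.644] T.y
```

View pics/n_dial.png

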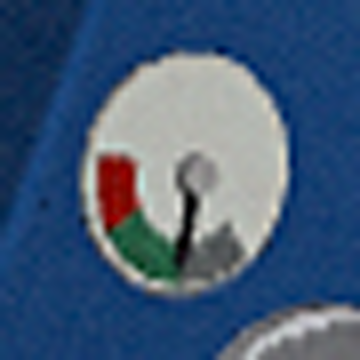

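```bash
python3 -m crank '[{"fingers":1,"x":0,"y":0,"z":0,"wx":0,"wy":0.06,"wz":0},{"fingers":1,"x":0,"y":0,"z":0,"wx":0,"wy":0.12,"wz":0},{"fingers":1,"x":0,"y":0,"z":0,"wx":0,"wy":0.18,"wz":0},{"fingers":1,"x":0,"y":0,"z":0,"wx":0,"wy":0.18,"wz":0}]'; python3 chk.py; python3 dial.py o
```

```text
time: 8.03
tool_pos: [0.5029, -0.0578, 0.15]
orientation: [-60.1, 2.6, -25.9]
ft_force: [-2.5, -5.2, -1.3]
grip_width: 0.0391
t 8.03 ang -5.57 tcp rel U,Y,N mm [-0.5  0.4  9.9] w 0.0391 j [ -8.  12. -19. -35. -57. -89.]
F tool [ 0.05 -1.73 -5.66] T tool [-4.664  0.039 -0.122] T.y
```

View pics/o_dial.png

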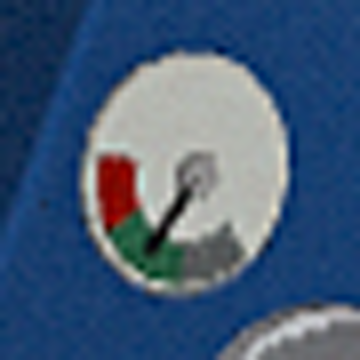

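```bash
python3 -m crank '[{"fingers":-0.4,"x":0,"y":0,"z":0,"wx":0,"wy":0,"wz":0},{"fingers":-0.4,"x":0,"y":0,"z":0,"wx":0,"wy":0,"wz":0},{"fingers":-0.4,"x":0,"y":0,"z":0,"wx":0,"wy":0,"wz":0},{"fingers":-0.4,"x":0,"y":0,"z":0,"wx":0,"wy":0,"wz":0},{"fingers":-0.4,"x":0,"y":0,"z":0,"wx":0,"wy":0,"wz":0}]'; python3 chk.py; python3 -m crank '[{"fingers":-0.4,"x":0,"y":-15,"z":0,"wx":0,"wy":0,"wz":0},{"fingers":-0.4,"x":0,"y":-40,"z":0,"wx":0,"wy":0,"wz":0},{"fingers":-0.4,"x":0,"y":-75,"z":0,"wx":0,"wy":0,"wz":0},{"fingers":-0.4,"x":0,"y":-110,"z":0,"wx":0,"wy":0,"wz":0},{"fingers":-0.4,"x":0,"y":-140,"z":0,"wx":0,"wy":0,"wz":0}]'; python3 chk.py; python3 dial.py p; python3 snap.py p top,wrist
```

```text
time: 8.5
tool_pos: [0.5036, -0.057, 0.1507]
orientation: [-60.0, 2.5, -26.0]
ft_force: [0.7, -0.2, -0.8]
grip_width: 0.0598
t 8.5 ang -5.6 tcp rel U,Y,N mm [ 0.7  0.1 10. ] w 0.0598 j [ -8.  12. -19. -36. -57. -89.]
F tool [ 0.7   0.76 -0.27] T tool [-1.633  0.024 -0.148] T.y
time: 8.92
tool_pos: [0.4772, -0.1233, 0.2737]
orientation: [-60.0, 2.5, -26.0]
ft_force: [0.9, -0.3, -0.0]
grip_width: 0.0593
t 8.92 ang -5.58 tcp rel U,Y,N mm [  0.4   1.  152.2] w 0.0593 j [-16.   5. -10. -31. -74. -92.]
F tool [0.97 0.09 0.15] T tool [-1.594  0.026 -0.311] T.y
top [np.float64(2.2034959968823737), np.float64(-2.215233679297966), np.float64(0.0851121901531162)] [np.float64(0.07082872837506987), np.float64(0.5666463287621675), np.float64(0.966002139564258)]
wrist [np.float64(2.591977563326951), np.float64(1.449586777942868), np.float64(0.8932682058430044)] [np.float64(-0.23297458869104293), np.float64(-0.47761349986326823), np.float64(0.18586624490649256)]
```

View pics/p_top.png

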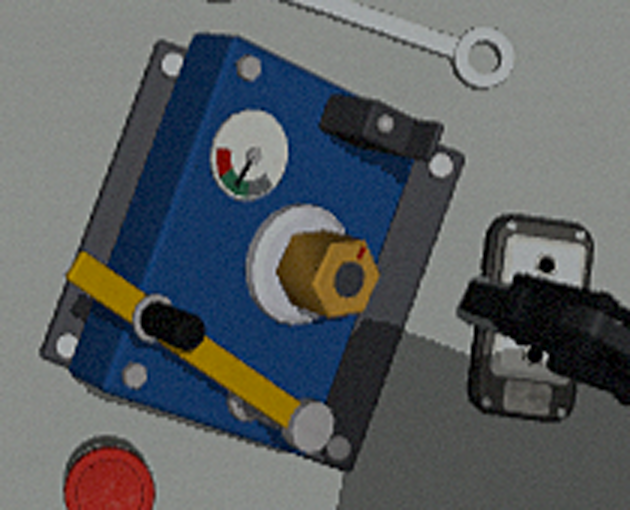

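View pics/p_wrist.png

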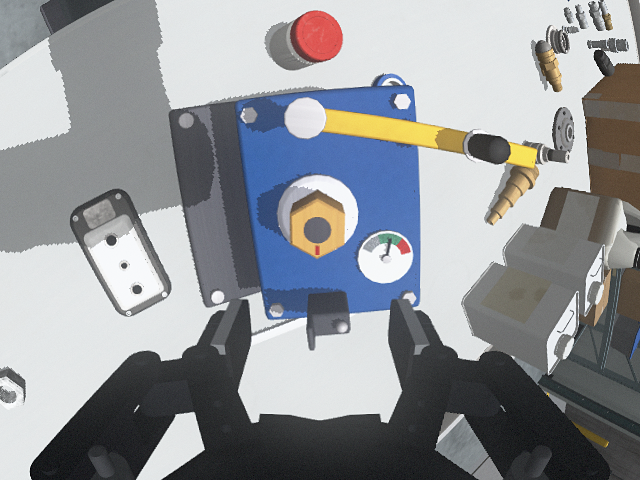

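View pics/p_dial.png

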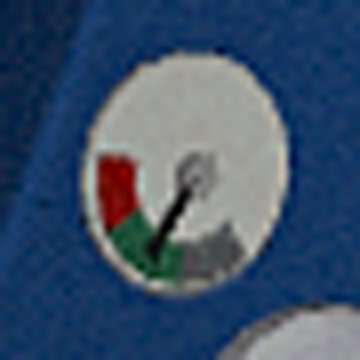

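```bash
cat >> g.py <<'E'
def K(k):
    d=S(); return d['c']+.08*d['Y']+.077*d['N']+.12*(-d['Y']*np.cos(k)+d['U']*np.sin(k))
def knobpose(k,off=.011,rk=None):
    d=S(); return K(k)+off*d['N'], tool(d['N'],zt(np.degrees(k if rk is None else rk)))
E
python3 - <<'E'
from g import *
d=S(); k=float(d['k'])
KK=np.array([[371.648,0,319.3988],[0,371.648,240.4113],[0,0,1.]])
P=np.array([K(k)+.018*d['N'],d['H']+.0175*d['N'],d['c']+.08*d['Y']+.065*d['N']])
print(k,cv2.fisheye.projectPoints(P.reshape(-1,1,3),np.array([2.591977563326951,1.449586777942868,0.8932682058430044]),np.array([-0.23297458869104293,-0.47761349986326823,0.18586624490649256]),KK,np.zeros(4))[0])
delta(*knobpose(k,.11))
E
```

```text
1.347888364362165 [[[496.82070236 150.77251658]]

 [[316.62935235 228.79782651]]

 [[304.4277454  117.1446778 ]]]
shift mm [-64.6  -1.  110.7] rv [ 0.004 -1.445  0.01 ] rows>= 3.073716014556351 11.5628148733681
```

```bash
python3 -c "
import cv2
a=cv2.imread('pics/p_wrist.png')[80:280,270:560]; cv2.imwrite('pics/p2.png',cv2.resize(a,None,fx=2.7,fy=2.7,interpolation=cv2.INTER_CUBIC))"
```

```text
(no output)
```

View pics/p2.png

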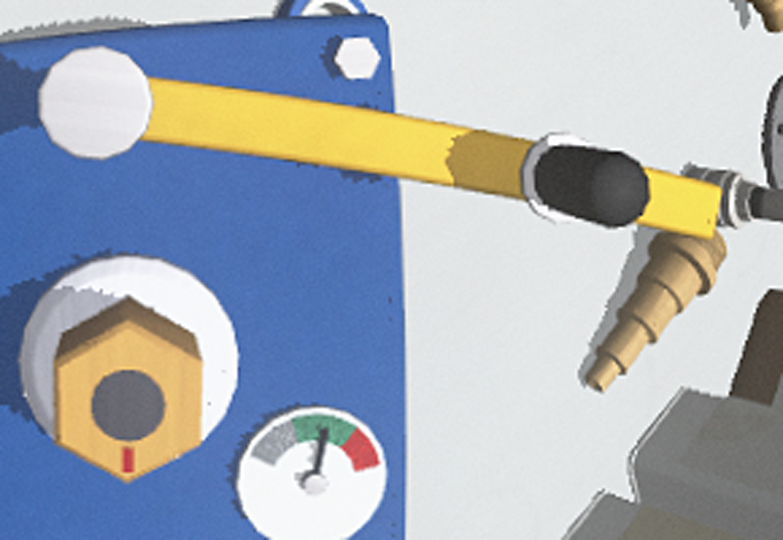

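```bash
python3 -m crank '[{"fingers":-0.4,"x":-16,"y":0,"z":28,"wx":0,"wy":-0.12,"wz":0},{"fingers":-0.4,"x":-32,"y":0,"z":56,"wx":0,"wy":-0.24,"wz":0},{"fingers":-0.4,"x":-48,"y":0,"z":84,"wx":0,"wy":-0.36,"wz":0},{"fingers":-0.4,"x":-64,"y":0,"z":110,"wx":0,"wy":-0.48,"wz":0},{"fingers":-0.4,"x":-64,"y":0,"z":110,"wx":0,"wy":-0.6,"wz":0}]'; python3 -m crank '[{"fingers":-0.4,"x":0,"y":0,"z":0,"wx":0,"wy":-0.12,"wz":0},{"fingers":-0.4,"x":0,"y":0,"z":0,"wx":0,"wy":-0.24,"wz":0},{"fingers":-0.4,"x":0,"y":0,"z":0,"wx":0,"wy":-0.36,"wz":0},{"fingers":-0.4,"x":0,"y":0,"z":0,"wx":0,"wy":-0.48,"wz":0},{"fingers":-0.4,"x":0,"y":0,"z":0,"wx":0,"wy":-0.6,"wz":0}]';  python3 -m crank '[{"fingers":-0.4,"x":0,"y":0,"z":0,"wx":0,"wy":-0.12,"wz":0},{"fingers":-0.4,"x":0,"y":0,"z":0,"wx":0,"wy":-0.245,"wz":0},{"fingers":-0.4,"x":0,"y":0,"z":0,"wx":0,"wy":-0.245,"wz":0}]'; python3 chk.py; python3 - <<'E'
from g import *
delta(*knobpose(1.348))
E
python3 snap.py q wrist
```

```text
time: 9.48
tool_pos: [0.4636, -0.0062, 0.3318]
orientation: [-63.2, -14.6, 4.8]
ft_force: [0.0, -0.5, 0.1]
grip_width: 0.06
time: 9.9
tool_pos: [0.4637, -0.0092, 0.3282]
orientation: [-75.6, -26.7, 39.0]
ft_force: [0.2, -0.6, -0.2]
grip_width: 0.0596
time: 10.15
tool_pos: [0.4637, -0.0093, 0.3283]
orientation: [-83.0, -29.4, 54.6]
ft_force: [-0.3, 0.3, -0.7]
grip_width: 0.0601
t 10.15 ang 77.46 tcp rel U,Y,N mm [115.7  54.4 148.7] w 0.0601 j [ -1.  -4. -13. -30. -72. -25.]
F tool [-0.3   0.63  0.32] T tool [-0.329 -0.045  1.564] T.y
shift mm [ 1.3 94.7 -0.3] rv [0.003 0.004 0.003] rows>= 2.270288768996214 0.04385741327950332
wrist [np.float64(-0.8222937986814607), np.float64(-2.631422680343657), np.float64(-1.2121609551594812)] [np.float64(0.3623668057494368), np.float64(-0.3951518475654529), np.float64(0.21106923277504694)]
```

View pics/q_wrist.png

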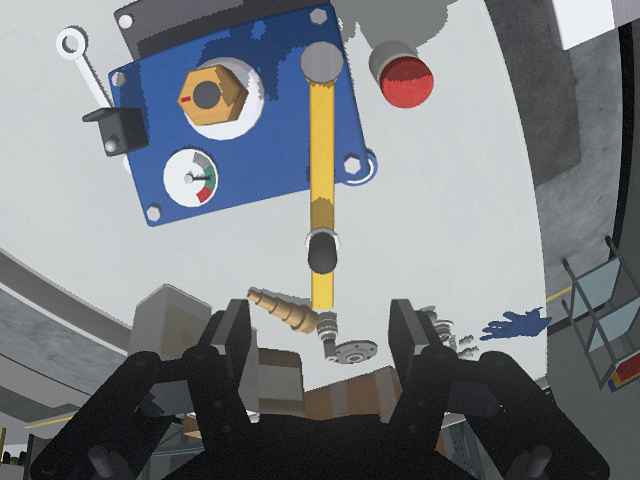

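```bash
python3 -m crank '[{"fingers":-0.4,"x":1,"y":30,"z":0,"wx":0,"wy":0,"wz":0},{"fingers":-0.4,"x":1,"y":60,"z":0,"wx":0,"wy":0,"wz":0},{"fingers":-0.4,"x":1,"y":85,"z":0,"wx":0,"wy":0,"wz":0},{"fingers":0,"x":1,"y":94,"z":0,"wx":0,"wy":0,"wz":0},{"fingers":0.35,"x":1,"y":94,"z":0,"wx":0,"wy":0,"wz":0}]'; python3 -m crank '[{"fingers":0.35,"x":0,"y":0,"z":0,"wx":0,"wy":0,"wz":0},{"fingers":0.38,"x":0,"y":0,"z":0,"wx":0,"wy":0,"wz":0},{"fingers":0.38,"x":0,"y":0,"z":0,"wx":0,"wy":0,"wz":0},{"fingers":0.38,"x":0,"y":0,"z":0,"wx":0,"wy":0,"wz":0}]';python3 chk.py; python3 - <<'E'
from g import *
delta(*knobpose(1.348))
E
python3 snap.py r wrist
```

```text
time: 10.62
tool_pos: [0.4807, 0.0355, 0.2462]
orientation: [-82.6, -29.2, 54.0]
ft_force: [-0.0, -0.4, -0.3]
grip_width: 0.0368
time: 10.95
tool_pos: [0.4822, 0.0342, 0.2498]
orientation: [-83.0, -29.4, 54.2]
ft_force: [1.1, 0.6, 0.2]
grip_width: 0.0266
t 10.95 ang 77.13 tcp rel U,Y,N mm [117.3  52.6  57.1] w 0.0266 j [  5.  -0. -19. -31. -60. -25.]
F tool [ 1.07  0.3  -0.55] T tool [-0.332  0.046  1.611] T.y
shift mm [-0.5  3.   0.9] rv [ 0.006 -0.002  0.004] rows>= 0.07627267941105156 0.06158298849270874
wrist [np.float64(-0.8301847021343399), np.float64(-2.6258632561015305), np.float64(-1.211284635244449)] [np.float64(0.36152555687441745), np.float64(-0.3697557354764437), np.float64(0.12105356976050394)]
```

View pics/r_wrist.png

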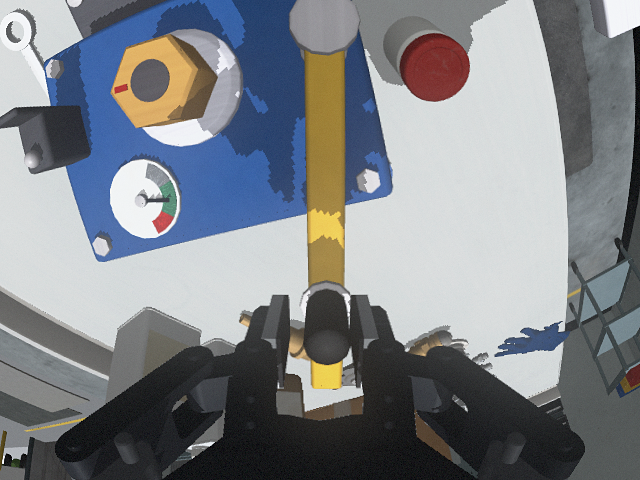

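```bash
python3 -m crank '[{"fingers":0.38,"x":-1,"y":1,"z":-12,"wx":0,"wy":0.1,"wz":0},{"fingers":0.38,"x":-2.5,"y":2,"z":-24,"wx":0,"wy":0.2,"wz":0},{"fingers":0.38,"x":-5.5,"y":2,"z":-35.5,"wx":0,"wy":0.3,"wz":0},{"fingers":0.38,"x":-9.5,"y":2,"z":-46.5,"wx":0,"wy":0.4,"wz":0},{"fingers":0.38,"x":-14.5,"y":2,"z":-57.5,"wx":0,"wy":0.5,"wz":0}]'; python3 chk.py; python3 - <<'E'
from g import *
delta(*knobpose(1.348-.5))
E
python3 snap.py s wrist
```

```text
time: 11.42
tool_pos: [0.5235, -0.0058, 0.234]
orientation: [-69.1, -22.2, 23.0]
ft_force: [-2.0, 0.6, 0.2]
grip_width: 0.0261
t 11.42 ang 48.2 tcp rel U,Y,N mm [89.9 -0.3 54.7] w 0.0261 j [ -1.   6. -15. -32. -62. -48.]
F tool [-1.44 -0.26  1.53] T tool [-0.79   0.013  1.369] T.y
shift mm [-0.5  0.6  0.7] rv [ 0.003 -0.007  0.005] rows>= 0.026260692191340123 0.07208861110136201
wrist [np.float64(-1.5494814208558496), np.float64(-2.373921886211967), np.float64(-1.1766097288896797)] [np.float64(0.18356560312472853), np.float64(-0.5025933164157359), np.float64(0.0754873985564187)]
```

View pics/s_wrist.png

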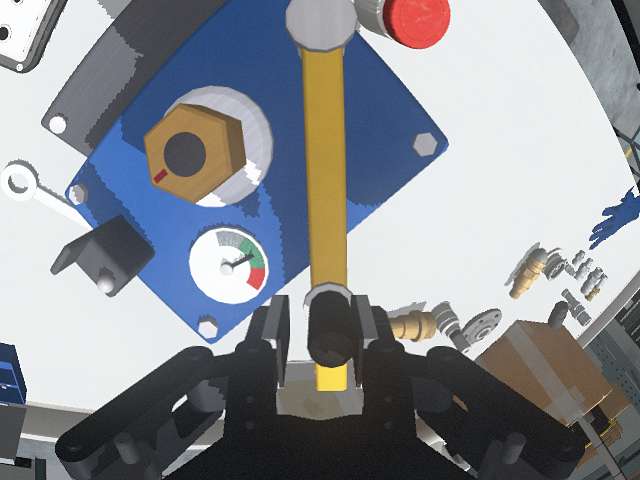

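```bash
python3 -m crank '[{"fingers":0.38,"x":-1,"y":0,"z":-12,"wx":0,"wy":0.1,"wz":0},{"fingers":0.38,"x":-2.5,"y":0,"z":-24,"wx":0,"wy":0.2,"wz":0},{"fingers":0.38,"x":-5.5,"y":0,"z":-35.5,"wx":0,"wy":0.3,"wz":0},{"fingers":0.38,"x":-9.5,"y":0,"z":-46.5,"wx":0,"wy":0.4,"wz":0},{"fingers":0.38,"x":-14.5,"y":0,"z":-57.5,"wx":0,"wy":0.5,"wz":0}]'; python3 chk.py; python3 - <<'E'
from g import *
delta(*knobpose(.348))
delta(*knobpose(.1))
delta(*knobpose(0))
E
python3 snap.py u wrist,top
```

```text
time: 11.88
tool_pos: [0.5394, -0.0573, 0.2094]
orientation: [-61.4, -10.0, -4.0]
ft_force: [-0.1, 1.0, 0.1]
grip_width: 0.0264
t 11.88 ang 19.63 tcp rel U,Y,N mm [ 40.9 -33.5  54.7] w 0.0264 j [ -7.  11. -12. -33. -63. -70.]
F tool [-0.16  0.32  0.92] T tool [-1.298  0.067  0.693] T.y
shift mm [-0.6  0.6  0.3] rv [-0.    -0.005  0.006] rows>= 0.022018601553085975 0.0647252390063954
shift mm [ -4.1   0.6 -29.2] rv [-0.001  0.243  0.006] rows>= 0.7072944375713278 1.9425439840660355
shift mm [ -7.6   0.5 -40.7] rv [-0.001  0.343  0.006] rows>= 0.9925509350227746 2.742584836897429
wrist [np.float64(-2.1912692873609956), np.float64(-1.9670348092570809), np.float64(-1.0679240922960866)] [np.float64(-0.03676102525851875), np.float64(-0.5382865228480918), np.float64(0.06364477653378171)]
top [np.float64(2.2034959968823737), np.float64(-2.215233679297966), np.float64(0.0851121901531162)] [np.float64(0.07082872837506987), np.float64(0.5666463287621675), np.float64(0.966002139564258)]
```

View pics/u_wrist.png

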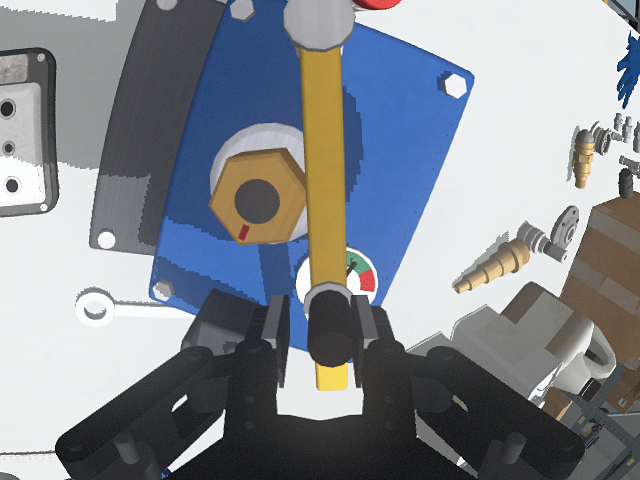

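```bash
python3 -m crank '[{"fingers":0.38,"x":-1,"y":0.5,"z":-12,"wx":0,"wy":0.1,"wz":0},{"fingers":0.38,"x":-3,"y":0.5,"z":-24,"wx":0,"wy":0.2,"wz":0},{"fingers":0.38,"x":-6,"y":0.5,"z":-35.5,"wx":0,"wy":0.3,"wz":0},{"fingers":0.38,"x":-8,"y":0.5,"z":-41,"wx":0,"wy":0.345,"wz":0},{"fingers":0.38,"x":-9.5,"y":0.5,"z":-45,"wx":0,"wy":0.345,"wz":0}]'; python3 chk.py; python3 - <<'E'
from g import *
delta(*knobpose(0))
E
python3 snap.py v wrist
```

```text
time: 12.4
tool_pos: [0.5311, -0.0959, 0.1862]
orientation: [-59.9, -0.4, -21.0]
ft_force: [0.1, 0.0, 0.1]
grip_width: 0.0261
t 12.4 ang 0.13 tcp rel U,Y,N mm [ -4.5 -39.5  54. ] w 0.0261 j [-12.  13. -12. -34. -63. -84.]
F tool [ 0.08 -0.05  0.06] T tool [-1.455 -0.044 -0.011] T.y
shift mm [0.5 0.  4.5] rv [-0.002  0.002  0.006] rows>= 0.10828347283561775 0.052973774138832086
wrist [np.float64(2.512958038270631), np.float64(1.5726997588438438), np.float64(0.9319123645582833)] [np.float64(-0.18015283901077406), np.float64(-0.5009480651469685), np.float64(0.07518360895619312)]
```

View pics/v_wrist.png

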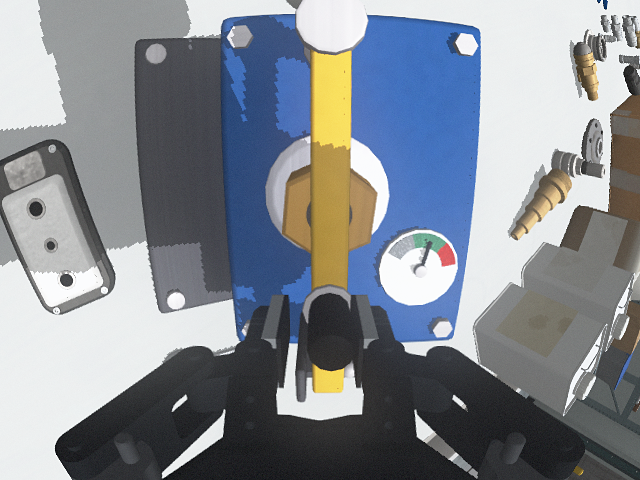

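```bash
python3 -m crank '[{"fingers":0.38,"x":0,"y":0,"z":-2,"wx":0,"wy":0,"wz":0},{"fingers":0.38,"x":0,"y":0,"z":-4,"wx":0,"wy":0,"wz":0},{"fingers":0.38,"x":0,"y":0,"z":-4,"wx":0,"wy":0,"wz":0}]'; python3 chk.py
```

```text
time: 12.7
tool_pos: [0.5311, -0.0964, 0.1859]
orientation: [-59.6, -0.5, -20.8]
ft_force: [1.5, 9.8, 8.2]
grip_width: 0.0265
t 12.7 ang 0.34 tcp rel U,Y,N mm [ -5.1 -39.7  54. ] w 0.0265 j [-12.  13. -12. -34. -63. -84.]
F tool [-1.99 -2.19 12.48] T tool [ 3.006 -0.022  0.7  ] T.y
```

```bash
python3 -m crank '[{"fingers":0.38,"x":0,"y":0,"z":4,"wx":0,"wy":0,"wz":0},{"fingers":0,"x":0,"y":0,"z":8,"wx":0,"wy":0,"wz":0},{"fingers":-0.1,"x":0,"y":0,"z":8,"wx":0,"wy":0,"wz":0},{"fingers":-0.1,"x":0,"y":0,"z":8,"wx":0,"wy":0,"wz":0}]'; python3 chk.py; python3 -m crank '[{"fingers":-0.1,"x":0,"y":-15,"z":0,"wx":0,"wy":0,"wz":0},{"fingers":-0.1,"x":0,"y":-40,"z":0,"wx":0,"wy":0,"wz":0},{"fingers":-0.1,"x":0,"y":-75,"z":0,"wx":0,"wy":0,"wz":0},{"fingers":-0.1,"x":0,"y":-105,"z":0,"wx":0,"wy":0,"wz":0},{"fingers":-0.1,"x":0,"y":-105,"z":0,"wx":0,"wy":0,"wz":0}]'; python3 chk.py; python3 dial.py w; python3 snap.py w top,wrist,scene
```

```text
time: 13.03
tool_pos: [0.5322, -0.0923, 0.188]
orientation: [-59.9, -0.3, -21.0]
ft_force: [0.7, -0.8, -0.0]
grip_width: 0.0468
t 13.03 ang 0.16 tcp rel U,Y,N mm [ -0.4 -39.3  53.7] w 0.0468 j [-11.  13. -12. -34. -63. -85.]
F tool [ 0.93 -0.24 -0.45] T tool [-1.571  0.015  0.047] T.y
time: 13.45
tool_pos: [0.5139, -0.1447, 0.2839]
orientation: [-60.0, -0.8, -21.1]
ft_force: [0.9, 0.0, 0.5]
grip_width: 0.0469
t 13.45 ang 0.28 tcp rel U,Y,N mm [ -0.5 -41.  164.5] w 0.0469 j [-17.   9.  -5. -31. -75. -86.]
F tool [ 0.82 -0.22  0.54] T tool [-1.502 -0.033 -0.096] T.y
top [np.float64(2.2034959968823737), np.float64(-2.215233679297966), np.float64(0.0851121901531162)] [np.float64(0.07082872837506987), np.float64(0.5666463287621675), np.float64(0.966002139564258)]
wrist [np.float64(2.514744364978068), np.float64(1.5720619258726414), np.float64(0.9331500967686384)] [np.float64(-0.18427248263551954), np.float64(-0.5344035907645581), np.float64(0.17460734216212428)]
scene [np.float64(0.954180600537297), np.float64(-2.515433236687546), np.float64(1.0068836385679167)] [np.float64(0.478133599314905), np.float64(0.33586504927124555), np.float64(0.7282394967044058)]
```

View pics/w_wrist.png

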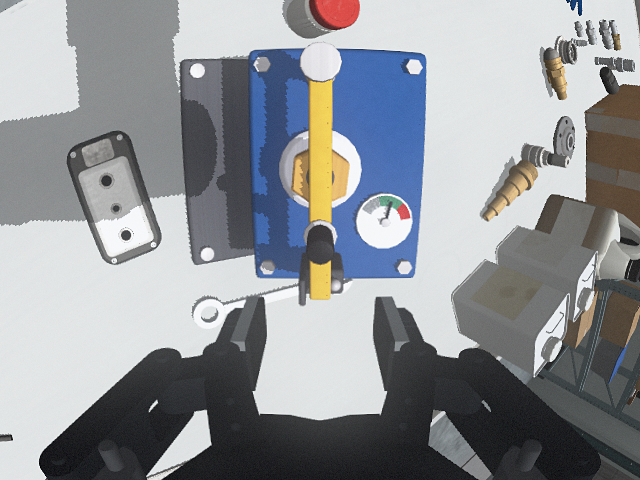

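View pics/w_top.png

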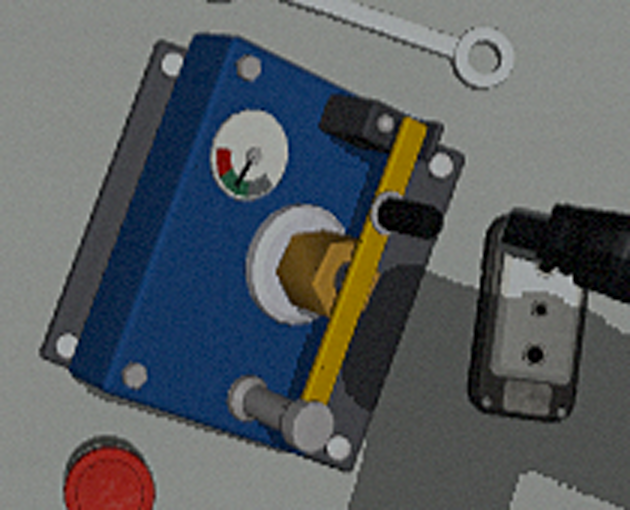

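```bash
python3 - <<'E'
from g import *
d=S()
KK=np.array([[371.648,0,319.3988],[0,371.648,240.4113],[0,0,1.]])
for k in (0,.04,.08):
  b=-d['Y']*np.cos(k)+d['U']*np.sin(k); piv=d['c']+.08*d['Y']
  P=np.array([piv+.095*d['N']+.12*b, piv+.059*d['N']+.165*b, piv+.059*d['N']+.03*b])
  print(k,cv2.fisheye.projectPoints(P.reshape(-1,1,3),np.array([2.514744364978068,1.5720619258726414,0.9331500967686384]),np.array([-0.18427248263551954,-0.5344035907645581,0.17460734216212428]),KK,np.zeros(4))[0].reshape(-1,2).round(1).tolist())
a=cv2.imread('pics/w_wrist.png')[200:310,270:420]; cv2.imwrite('pics/w2.png',cv2.resize(a,None,fx=5,fy=5,interpolation=cv2.INTER_CUBIC))
E
```

```text
0 [[319.6, 250.2], [319.4, 289.4], [319.6, 105.3]]
0.04 [[327.3, 250.1], [328.1, 289.2], [321.4, 105.3]]
0.08 [[334.9, 249.7], [336.8, 288.7], [323.2, 105.2]]
```

View pics/w2.png

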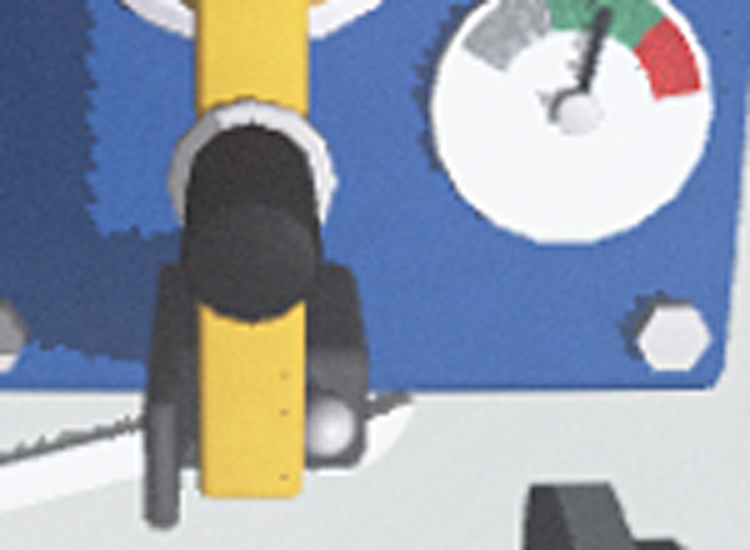

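View pics/w_dial.png

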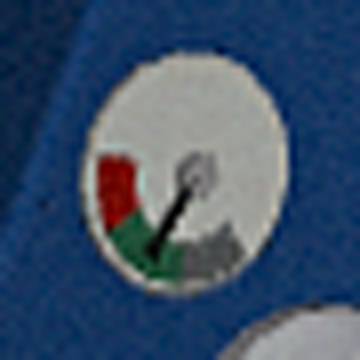

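View pics/w_scene.png

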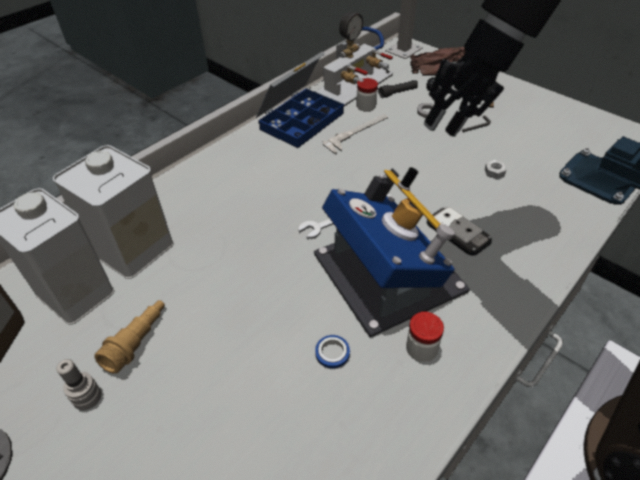

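```bash
python3 -c "
from plant import job; print(job.sign_off())"; python3 chk.py
```

```text
the job is handed in; nothing more can be done
None
the job is handed in; nothing more can be done
```

The plug is snug, the keeper is shut past its catch, and I handed the job in at about 13.6 s of the 72 s allowed. The handover reports no verdict, so what follows rests on my own checks.

- **Plug:** I gripped the hex once across its flats and turned it clockwise about 1.68 rad in checked steps. The taper bit after roughly 1.15 rad. I stopped with the pointer at mid-green, about 1.25 to 1.3 rad. It stayed there after I let go and again after I shut the keeper.
- **Keeper:** I swung the knob loosely caged between the pads until the bar met its stop, with 12.5 N of reaction. After release, the wrist picture put the bar at about 0.004 rad, past the sprung ball.
- **Gripper and surroundings:** The gripper was clear, about 11 cm off the knob, with no contact force. The jar, tape, spanner and cassette look unmoved in the pictures; I did not measure their positions.
- **Disagreements:**
    - The blue face's corners and the base plate did not fit with the plug sitting at the face's middle. They were about 7 to 16 mm off along the slope, so I worked from the plug, pivot and knob instead, and those predictions matched the later wrist pictures to about a pixel.
    - The torque readings were noisy while the tool was stopped, so I judged snugness from the dial.

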